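# Set up a water logger at the hydroponics stand

## Robot

A 6-joint arm with a two-finger parallel gripper is mounted at the origin on the work surface. World frame = base frame: x ahead of the robot, y to its left, z up, the work surface at z = 0. Lengths are in m, angles in rad, forces in N, time in s.
With the tool pointing down it reaches from about 0.15 to 0.775 m from the base axis. Payload 6.1 kg.
Tool frame: the origin (TCP) lies midway between the tips of the shut fingers; the grasp point (between the pads) lies 19 mm behind it; z points along the fingers, y is the line along which they close (so a half turn about z gives the same grasp; the last joint's range is limited). The gripper opens to 85 mm and grips with 20 to 120 N. Pads are 22 mm wide; open, the fingers measure 114 mm over their backs; the gripper's body (76 mm by 85 mm) begins 54 mm behind the grasp point. The pads swing forward as they close: fully open they stand 13 mm farther back than shut.
Start: joints at [-1.322, 0.126, -0.04, 1.405, 0, 1.571], TCP at [0.129, -0.509, 0.231] pointing down, gripper open.
Joint ranges: [-2.72, 2.72], [-0.95, 1.95], [-1.27, 1.35], [-1.78, 2.02], [-1.46, 1.47], [-3.14, 3.14]. Speed limits (rad/s): [2.39, 2.39, 3.01, 3.14, 3.14, 3.14].

## Interface

Orientations are given as a rotation vector (axis times angle).
In Python, from station import readout, optics, r, finder gives the robot as it stands. The module is installed in compiled form; this text tells all that it offers.
- The arm moves only by the tool step_arm, never from a script. Its argument "motion" is one flat list of numbers, 5 for each row, row after row: the shift along the tool's x, y, z normalised to -1 to 1, where 1 is 0.025 m, then the turn about the tool's z normalised to -1 to 1, where 1 is 60 degrees, then the opening, from 0 (shut) to 1 (fully open). In form: [dx, dy, dz, yaw, hand, dx, dy, dz, yaw, hand, ...]. A call has 1 to 10 rows; each row shifts and turns the commanded pose from where the row before left it, along the tool's axes as they then stand; what a row does not reach is not made up. A row lasts 1/12 s, in which the tool goes at most 41.7 mm and 7.16 degrees, less where a joint would pass 70% of its speed; a pose out of reach is approached as far as the arm can. A call with a number of a shift or a turn outside -1 to 1 is refused whole. A call with a gripper value outside its range is refused whole. The fingers move at their own pace and stop on an object; "newtons" is the grip in N (left out, the last holds). Time passes only in rows, so rows that do not move let the fingers close. It gives the time, the measured TCP pose, the force, the opening and the grip force at its end, in the units of the state.
- readout.read_state(): the state, without advancing time (a new reading comes with each control period).
- optics.get_image(name): name is "scene" or "top"; returns the picture (480x640x3 uint8, red, green, blue); there is no depth.
- optics.get_calibration(name): a dict with "camera_matrix" (3x3 intrinsics, pixels), "distortion" ([k1, k2, p1, p2, k3] as OpenCV has them; the pictures are not rectified), "world_to_cam" (4x4, takes a point from world to camera coordinates). Camera axes: x right, y down, z forward; pixel columns grow to the right and rows downward; lengths in m; the calibration is good to about 2 mm. A picture is of the moment at which its call begins. get_calibration takes no time and is no camera call.
- r.close_job(): hands the job in; it is judged then, once.
Trained networks look in the newest picture that a camera, given by its name, has taken for a name from the list of things; names that differ only in an ending like _2 or _b are one class to them, and where a whole thing is asked for, a point or a joint stands for the part that bears it (a point fixed in the world has none). Each returns a list of dicts, best first, with "score" (0 to 1); they miss things now and then, are a little off and sometimes report something else, mostly with a low value. They report only what shows in the picture. A call takes as long as a camera call. They do not tell look-alikes from the thing itself.
- finder.find_in(camera, query): "centre" ([column, row] in pixels, amid what is visible of it).
The state is a dict: "time_s": time; "joint_positions": joint angles; "joint_vel": joint speeds; "tau": joint torques, N m; "tool_pos": TCP position; "tcp_rot": TCP orientation; "ft_force": force on the tool from outside, world axes, zero at the start; "ft_torque": the same for the moment, N m; "opening": finger opening in m; "grasp_force": force on a finger pad.
Only numpy, scipy, OpenCV 4.12 (cv2) and the standard library are available. Lean on these libraries where they do the work, as an engineer would, in place of code of your own. Each camera call takes 0.05 s, during which the arm holds its last target. There are 200 camera calls.

## Task

Lay the water logger in the sloping dock, foot down against the stop and black head up, and let go; with it lying there, press the square key and then the long bar key. Then take the logger out again, lower it foot first, without dropping it, into the empty well of the white trough so that it stands upright on the bottom, let go, and start the logging with the large round key. Press each key fully down and let it come back up, one key at a time; leave the small round key alone and do not knock the bottle, the tape roll or the screwdriver about.

Things in the scene. Friction and masses are not known exactly. Their poses are not given: they have to be found in the camera images.
- logger: The water logger: metal body 40 x 40 mm square, 95 mm long, dark band near its foot, then a narrower square black head 30 x 30 mm, 45 mm long; 140 mm overall, about 0.2 kg. Starts lying on the table. x axis: along its length from foot to head; origin at mid-length on its underside as it lies (20 mm off its long axis). Body x = -70 to +25 mm, head x = +25 to +70 mm.
- logger_foot (a point): Centre of the logger's flat foot face, on its long axis, 70 mm from mid-length. Axes as the logger's.
- logger_head (a point): Centre of the end face of the logger's head, on its long axis, 140 mm from the foot. Axes as the logger's.
- dock: The dock, fixed: a grey channel sloping at 45 degrees, rising towards the dock's own -y, on a black base 100 x 140 x 14 mm; origin at the centre of the base's underside. Channel floor 80 mm long, 68 mm wide; a stop across its low end, 26 mm high; side cheeks along the lowest 42 mm only, 16 mm high, 48 mm apart. The logger's head stands out beyond its top.
- dock_foot (a point): Where the centre of the logger's foot lies when it is in the dock (44 mm above the table, 20 mm above the channel floor). Axes as the dock's.
- dock_head (a point): Where the centre of the logger's head end lies when it is in the dock: 140 mm up the slope from dock_foot, towards the dock's -y and up (143 mm above the table). Axes as the dock's.
- trough: The white grow trough, fixed: a block 120 x 200 x 85 mm high, origin at the centre of its underside, z up, long side along its y. At y = -45 mm is the empty round well (70 mm wide, 62 mm deep, edge slightly bevelled); at y = +50 mm a cup with a seedling about 30 mm high.
- well_floor (a point): Centre of the floor of the empty well, 23 mm above the table. z up.
- well_mouth (a point): Centre of the mouth of the empty well, 85 mm above the table. z up.
- panel: Key panel, fixed: a black plate 172 x 172 x 10 mm with four grey key modules (72 mm square, faces 32 mm above the table) in two rows of two, 78 mm apart. Origin: centre of its underside. Which key is in which place varies.
- key_square_top (a point): Centre of the top face of the key_square (square, 36 x 36 mm), white, in a grey 72 mm square module on the black panel; with the key up this face is 48 mm above the table and 16 mm above its module. z up, x and y along the panel's edges.
- key_bar_top (a point): Centre of the top face of the key_bar (long bar, 14 x 50 mm, long along its y), white, in a grey 72 mm square module on the black panel; with the key up this face is 48 mm above the table and 16 mm above its module. z up, x and y along the panel's edges.
- key_big_top (a point): Centre of the top face of the key_big (large round, 46 mm across), white, in a grey 72 mm square module on the black panel; with the key up this face is 48 mm above the table and 16 mm above its module. z up, x and y along the panel's edges.
- key_small_top (a point): Centre of the top face of the key_small (small round, 20 mm across), white, in a grey 72 mm square module on the black panel; with the key up this face is 48 mm above the table and 16 mm above its module. z up, x and y along the panel's edges. Not to be pressed.
- key_square (a joint): Travel of the square key. Its spring pushes it back up. Value: 0 up, 0.006 m fully down; full travel takes about 5 N.
- key_bar (a joint): Travel of the long bar key. Its spring pushes it back up. Value: 0 up, 0.006 m fully down; full travel takes about 5 N.
- key_big (a joint): Travel of the large round key. Its spring pushes it back up. Value: 0 up, 0.006 m fully down; full travel takes about 5 N.
- key_small (a joint): Travel of the small round key, not to be pressed. Its spring pushes it back up. Value: 0 up, 0.006 m fully down; full travel takes about 5 N.
- bottle: Bystander: amber bottle, 56 mm across, 130 mm high, standing; origin under its centre.
- tape: Bystander: roll of paper tape lying flat, 90 mm across, 22 mm high; origin under its centre.
- screwdriver: Bystander: black-handled screwdriver lying on the table.
Not all that is in view belongs to the job. Leave any pink look-alike of the dock alone.

How it is judged:
By the outcome, as a careful person would: the job done as asked, in the order asked, and still so for the second after the job is handed in, with the robot touching nothing.
It also fails if it takes over 72 s, if anything falls off the work surface, if the arm or the gripper's body presses on something with over 40 N, if the wrist force passes 120 N, or if a joint passes its speed limit or range.

## Working session

There is one attempt and no reset: what is moved stays moved. The work goes in short steps, Python scripts to look and compute and a tool call to move; the robot and the scene stay as the last step left them, time stands still between calls to the robot, and variables do not carry over. Pictures are saved under pics/ and viewed, at most 10 in all, crops included, and the job is handed in when it is done.

Besides the shell and the picture viewer there is one more tool, called after "Request:" as name(argument=value, ...), one argument or row to a line, values as JSON. step_arm: Moves the arm, as the interface text tells. Its arguments: {"type":"object","properties":{"motion":{"type":"array","items":{"type":"number","minimum":-1,"maximum":1}},"newtons":{"type":"number"}},"required":["motion"]}

```bash
mkdir -p pics; ls
python3 - <<'E'
from station import readout, optics, finder
import cv2, numpy as np
np.set_printoptions(precision=4,suppress=True)
for n in ("scene","top"):
    im=optics.get_image(n); cv2.imwrite(f"pics/{n}0.png",im[:,:,::-1])
    c=optics.get_calibration(n); print(n,c)
    for q in ("logger","logger_head","logger_foot","dock","dock_foot","dock_head","trough","well_mouth","well_floor","panel","key_square_top","key_bar_top","key_big_top","key_small_top","bottle","tape","screwdriver"):
        print(q,[(np.round(d["centre"],1).tolist(),round(d["score"],2)) for d in finder.find_in(n,q)][:4])
s=readout.read_state(); print(s)
E
```

```text
pics
scene {'camera_matrix': array([[549.1085,   0.    , 318.2762],
       [  0.    , 549.1085, 238.9662],
       [  0.    ,   0.    ,   1.    ]]), 'distortion': array([-0.1417,  0.    ,  0.    ,  0.    ,  0.    ]), 'world_to_cam': array([[ 0.2063,  0.9784,  0.014 , -0.139 ],
       [ 0.6795, -0.133 , -0.7215, -0.2653],
       [-0.7041,  0.1583, -0.6922,  1.4687],
       [ 0.    ,  0.    ,  0.    ,  1.    ]])}
logger [([323.7, 251.6], 0.94), ([372.7, 326.1], 0.23)]
logger_head [([318.4, 251.4], 0.85), ([193.9, 317.6], 0.63)]
logger_foot [([317.0, 251.5], 0.86)]
dock [([403.7, 193.5], 0.9), ([431.2, 252.7], 0.58)]
dock_foot [([406.4, 195.4], 0.82), ([433.1, 249.9], 0.81)]
dock_head [([406.6, 196.2], 0.97), ([432.5, 253.8], 0.96)]
trough [([372.1, 326.4], 0.8)]
well_mouth [([372.8, 325.8], 0.72)]
well_floor [([368.4, 325.3], 0.61), ([157.7, 270.4], 0.51)]
panel [([190.3, 316.8], 0.81)]
key_square_top [([202.4, 291.9], 0.89)]
key_bar_top [([159.8, 297.9], 0.57)]
key_big_top [([199.1, 263.8], 0.57)]
key_small_top [([161.6, 267.8], 0.64), ([478.8, 301.7], 0.35)]
bottle [([479.8, 300.3], 0
[... 1078 characters left out ...]
_small_top [([450.1, 265.4], 0.52)]
bottle [([205.3, 168.8], 0.69)]
tape [([390.0, 175.7], 0.71), ([293.5, 174.4], 0.68), ([412.1, 232.0], 0.15)]
screwdriver [([479.3, 177.5], 0.78), ([290.9, 173.4], 0.42)]
{'time_s': 1.8, 'joint_positions': array([-1.322 ,  0.1258, -0.0396,  1.4054, -0.    ,  1.5708]), 'joint_vel': array([-0.0016, -0.0006, -0.0022,  0.0007,  0.0013,  0.0024]), 'tau': array([ -0.0003, -43.5697,  35.3086,   0.0015,  -0.    ,   0.    ]), 'tool_pos': array([ 0.1293, -0.5088,  0.2313]), 'tcp_rot': array([-3.1173, -0.3898,  0.0001]), 'ft_force': array([-0.1613,  0.3812, -0.6062]), 'ft_torque': array([-0.0357, -0.0275, -0.0162]), 'grasp_force': 0.0, 'opening': 0.08527328057213164}
```

View pictures.

Run:
```python
import cv2
a=cv2.imread("pics/scene0.png")[150:420,90:540]; cv2.imwrite("pics/s0c.png",cv2.resize(a,(800,480),interpolation=cv2.INTER_CUBIC))
b=cv2.imread("pics/top0.png")[130:370,160:520]; cv2.imwrite("pics/t0c.png",cv2.resize(b,(792,528),interpolation=cv2.INTER_CUBIC))
```

```text
(no output)
```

View pics/s0c.png

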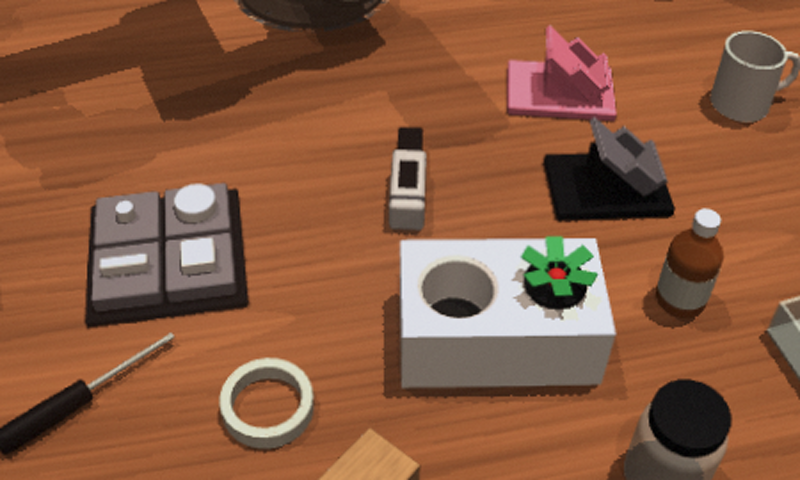

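View pics/t0c.png

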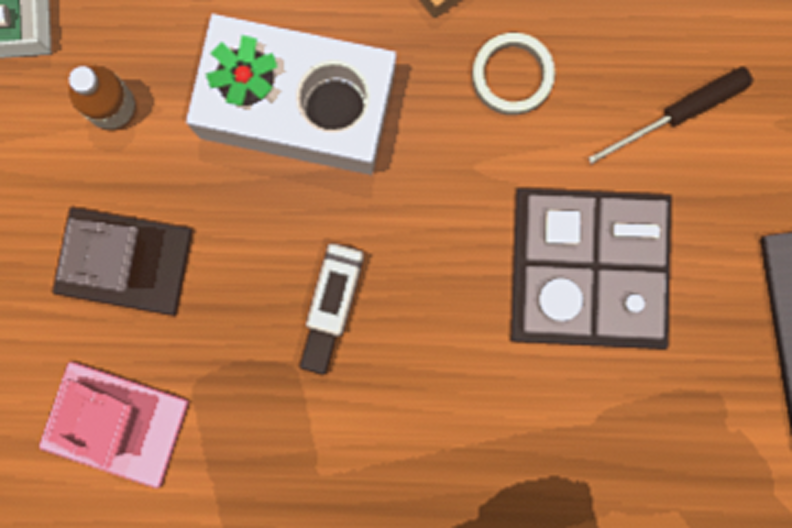

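Scene: the logger lies at top-px (306,270), with its head at (305,293) and its foot at (316,243). Things that could be mistaken for targets:
- **Dock:** the grey/black dock at top-px (212,249) is the real one. The pink one at (212,322) is the look-alike.
- **Well:** the empty well is at top-px (311,174). The seedling cup is at (270,164).
- **Keys (top-px):** square (416,233), bar (449,235), big round (415,266), small round (449,268).

Next I'll fit poses to the silhouettes in both views.

```bash
cat > h.py <<'E'
import cv2, numpy as np
from scipy.optimize import minimize
from station import optics
CAL={n:optics.get_calibration(n) for n in("scene","top")}
def proj(n,P):
    c=CAL[n]; T=c["world_to_cam"]
    return cv2.projectPoints(np.asarray(P,float).reshape(-1,3),cv2.Rodrigues(T[:3,:3])[0],T[:3,3],c["camera_matrix"],c["distortion"])[0][:,0]
def onplane(n,uv,z):
    c=CAL[n];T=c["world_to_cam"];R=T[:3,:3]
    p=cv2.undistortPoints(np.array([[uv]],float),c["camera_matrix"],c["distortion"])[0,0]
    d=R.T@[p[0],p[1],1];o=-R.T@T[:3,3];return o+d*(z-o[2])/d[2]
def place(p,P):
    c,s=np.cos(p[2]),np.sin(p[2]);P=np.asarray(P,float)
    return np.c_[p[0]+c*P[:,0]-s*P[:,1],p[1]+s*P[:,0]+c*P[:,1],P[:,2]]
def box(x0,x1,y0,y1,z0,z1): return [(x,y,z) for x in(x0,x1) for y in(y0,y1) for z in(z0,z1)]
E
cat > fit.py <<'E'
from h import *
im={n:cv2.imread(f"pics/{n}0.png") for n in CAL}
S=4
def mask(n,a):
    h=cv2.cvtColor(cv2.GaussianBlur(a,(3,3),0),cv2.COLOR_BGR2HSV)
    return ((h[...,1]<100)|(h[...,2]<45)).astype(np.uint8)
def fit(name,parts,p0,px,views=("scene","top")):
    M={}
    for n in views:
        m=mask(n,im[n]); k,l,st,_=cv2.connectedComponentsWithStats(m)
        w=l[int(px[n][1])-4:int(px[n][1])+5,int(px[n][0])-4:int(px[n][0])+5]; i=np.bincount(w[w>0]).argmax()
        x,y,ww,hh,ar=st[i]; x-=8;y-=8;ww+=16;hh+=16
        mm=(l==i).astype(np.uint8); c,_=cv2.findContours(mm,0,2); mm=cv2.drawContours(mm,c,-1,1,-1)
        M[n]=(x,y,cv2.resize(mm[y:y+hh,x:x+ww].astype(np.float32),None,fx=S,fy=S)>.5)
    def cost(p):
        t=0
        for n,(x,y,m) in M.items():
            r=np.zeros(m.shape,np.uint8)
            for P in parts:
                u=proj(n,place(p,P)); u=(u-[x,y]+.5)*S-.5
                cv2.fillConvexPoly(r,np.round(cv2.convexHull(u.astype(np.float32))*16).astype(int),1,shift=4)
            t+=1-(r.astype(bool)&m).sum()/(r.astype(bool)|m).sum()
        return t/len(M)
    best=min((minimize(cost,q,method="Nelder-Mead",options=dict(initial_simplex=[q]+[np.array(q)+d for d in np.diag([.01,.01,.15])],maxiter=150)) for q in [np.array(p0)+[0,0,d] for d in(-.15,.15)]),key=lambda b:b.fun)
    print(name,np.round(best.x,4),round(best.fun,3),"deg",np.degrees(best.x[2])); return best.x
R={}
a=onplane("top",(293,173),.085)
R["trough"]=fit("trough",[box(-.06,.06,-.1,.1,0,.085)],[a[0],a[1],-.2],dict(scene=(372,330),top=(330,170)))
a=onplane("top",(429,251),.03)
R["panel"]=fit("panel",[box(-.086,.086,-.086,.086,0,.01),box(-.075,.075,-.075,.075,0,.032)],[a[0],a[1],0],dict(scene=(183,288),top=(430,252)))
f=onplane("top",(316,243),.02);g=onplane("top",(305,295),.02);d=g-f
R["logger"]=fit("logger",[box(-.07,.025,-.02,.02,0,.04),box(.025,.07,-.015,.015,.005,.035)],[*(f+g)[:2]/2,np.arctan2(d[1],d[0])],dict(scene=(317,262),top=(312,262)))
a=onplane("top",(216,249),.01)
V=.7071
def chan(yf): 
    C=np.array([yf-.0141,.0299]); u=np.array([-V,V]); nn=np.array([V,V])
    L=[C,C+.08*u,C+.026*nn]; return [(x,*q) for x in(-.034,.034) for q in L]
for yf in(.02,.03,.04,.05,.06):
    R["dock"]=fit("dock %.2f"%yf,[box(-.05,.05,-.07,.07,0,.014),chan(yf)],[a[0],a[1],-.2],dict(scene=(420,255),top=(240,249)))
for n,(x0,y0,s) in {"scene":(385,205,8),"top":(175,215,8)}.items():
    c=cv2.resize(im[n][y0:y0+75,x0:x0+100],None,fx=s,fy=s,interpolation=cv2.INTER_CUBIC);cv2.imwrite(f"pics/dock_{n}.png",c)
for k,p in R.items(): print(k,p.tolist())
E
python3 fit.py
```

```text
trough [ 0.6802  0.0949 -0.1877] 0.058 deg -10.75196805397089
panel [ 0.5023 -0.2362 -0.0098] 0.068 deg -0.5591377739143197
logger [0.4486 0.0503 2.8946] 0.101 deg 165.84943622603726
dock 0.02 [ 0.4963  0.2844 -0.1418] 0.125 deg -8.12627933697202
dock 0.03 [ 0.4964  0.2843 -0.1388] 0.104 deg -7.953663666191807
dock 0.04 [ 0.4967  0.2838 -0.1468] 0.093 deg -8.409160264359889
dock 0.05 [ 0.4968  0.2827 -0.1512] 0.108 deg -8.66049484147128
dock 0.06 [ 0.4964  0.2798 -0.1537] 0.146 deg -8.808242477919507
trough [0.6802345122479901, 0.09492720510394442, -0.1876572436110394]
panel [0.5023057285688536, -0.23617716847854497, -0.009758795127076543]
logger [0.4485991517197528, 0.05032361043847601, 2.8946187247207087]
dock [0.49642553798240807, 0.2797820243681677, -0.15373283255371933]
```

```bash
cat > ov.py <<'E'
from h import *
p=[.4966,.2839,-.145];V=.7071;yf=.037
out=[]
for n,(x0,y0) in {"scene":(385,200),"top":(175,210)}.items():
    c=cv2.resize(cv2.imread(f"pics/{n}0.png")[y0:y0+80,x0:x0+80],None,fx=5,fy=5,interpolation=cv2.INTER_CUBIC)
    def line(P,col):
        u=(proj(n,place(p,P))-[x0,y0]+.5)*5-.5; cv2.polylines(c,[np.round(u).astype(int)],True,col,1)
    line([(-.05,-.07,.014),(.05,-.07,.014),(.05,.07,.014),(-.05,.07,.014)],(255,255,0))
    C=np.array([yf-.0141,.0299]);T=C+.08*np.array([-V,V]);B=C+.026*np.array([V,V])
    line([(-.034,*C),(.034,*C),(.034,*T),(-.034,*T)],(0,255,0)); line([(-.034,*C),(.034,*C),(.034,*B),(-.034,*B)],(0,0,255))
    out.append(c)
cv2.imwrite("pics/ov.png",np.hstack(out))
E
python3 ov.py
```

```text
(no output)
```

View pics/ov.png

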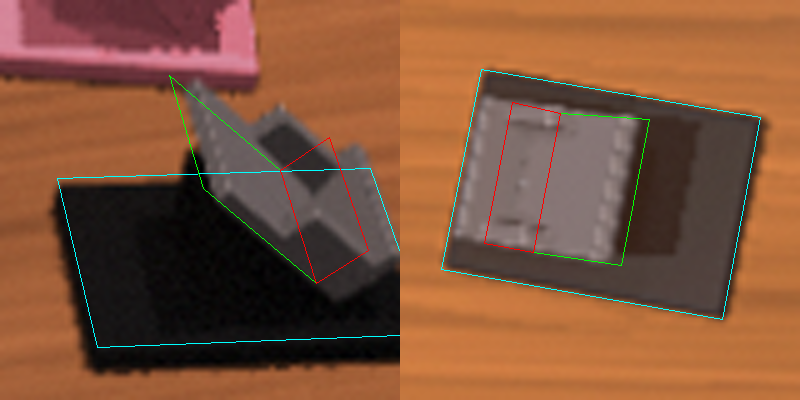

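Base overlay fits. The channel sits about 5 mm further towards +y than the model, so I'm using dock_foot y ≈ 0.043. The grey dock is the right one. Now a small planner to convert a target into tool-frame rows.

```bash
cat > plan.py <<'E'
import sys, numpy as np
from scipy.spatial.transform import Rotation as R
from station import readout
# usage: plan.py x y z yang hand [maxstep] ; yang = world angle (deg) of tool y
def plan(x,y,z,ang,hand,mx=.024,start=None):
    s=readout.read_state()
    p=np.array(s["tool_pos"]); M=R.from_rotvec(s["tcp_rot"]).as_matrix(); th=np.degrees(np.arctan2(M[1,1],M[0,1]))
    print("at",p.round(4),"yang",round(th,2),"t",round(s["time_s"],2),"F",np.round(s["ft_force"],1),"open",round(s["opening"],4),"tilt",round(np.degrees(np.arccos(-M[2,2])),2))
    d=np.array([x,y,z])-p; dth=ang-th
    n=int(max(np.ceil(abs(dth)/6.9),np.ceil(np.linalg.norm(d)/mx),1))
    rows=[]
    for i in range(n):
        a=np.radians(th); Y=np.array([np.cos(a),np.sin(a),0]); X=np.array([-Y[1],Y[0],0])
        rem=(np.array([x,y,z])-p)/(n-i)
        v=np.round([rem@X/.025,rem@Y/.025,-rem[2]/.025],2); w=round(-(ang-th)/(n-i)/60,3)
        p=p+.025*(v[0]*X+v[1]*Y-v[2]*np.array([0,0,1])); th-=60*w
        rows.append([*v.tolist(),w,hand])
    for k in range(0,n,10): print(str([c for r in rows[k:k+10] for c in r]).replace(" ",""))
    print("j",np.round(s["joint_positions"],2))
if __name__=="__main__":
    a=list(map(float,sys.argv[1:])); plan(*a)
E
python3 plan.py .4025 .0619 .12 75.85 1
```

```text
at [ 0.1293 -0.5088  0.2313] yang -75.74 t 1.8 F [-0.2  0.4 -0.6] open 0.0853 tilt 0.0
[0.6,-0.72,0.16,np.float64(-0.094),1.0,0.67,-0.66,0.17,np.float64(-0.094),1.0,0.73,-0.59,0.16,np.float64(-0.094),1.0,0.78,-0.51,0.17,np.float64(-0.094),1.0,0.83,-0.43,0.16,np.float64(-0.094),1.0,0.87,-0.35,0.17,np.float64(-0.093),1.0,0.9,-0.26,0.16,np.float64(-0.094),1.0,0.92,-0.18,0.17,np.float64(-0.093),1.0,0.93,-0.08,0.16,np.float64(-0.094),1.0,0.94,0.01,0.17,np.float64(-0.093),1.0]
[0.93,0.1,0.16,np.float64(-0.094),1.0,0.92,0.19,0.17,np.float64(-0.093),1.0,0.9,0.28,0.16,np.float64(-0.094),1.0,0.86,0.36,0.17,np.float64(-0.093),1.0,0.82,0.45,0.16,np.float64(-0.094),1.0,0.78,0.53,0.17,np.float64(-0.093),1.0,0.72,0.6,0.16,np.float64(-0.094),1.0,0.66,0.67,0.17,np.float64(-0.093),1.0,0.59,0.73,0.16,np.float64(-0.094),1.0,0.52,0.78,0.17,np.float64(-0.093),1.0]
[0.44,0.83,0.16,np.float64(-0.094),1.0,0.36,0.87,0.17,np.float64(-0.093),1.0,0.27,0.9,0.16,np.float64(-0.094),1.0,0.18,0.92,0.17,np.float64(-0.093),1.0,0.09,0.93,0.16,np.float64(-0.094),1.0,-0.0,0.93,0.17,np.float64(-0.093),1.0,-0.1,0.93,0.16,np.float64(-0.094),1.0]
j [-1.32  0.13 -0.04  1.41 -0.    1.57]
```

Request:
step_arm(
  motion=[0.6,-0.72,0.16,-0.094,1,0.67,-0.66,0.17,-0.094,1,0.73,-0.59,0.16,-0.094,1,0.78,-0.51,0.17,-0.094,1,0.83,-0.43,0.16,-0.094,1,0.87,-0.35,0.17,-0.093,1,0.9,-0.26,0.16,-0.094,1,0.92,-0.18,0.17,-0.093,1,0.93,-0.08,0.16,-0.094,1,0.94,0.01,0.17,-0.093,1],
  newtons=20,
)

```text
time_s: 2.63
tool_pos: [0.2309, -0.2966, 0.19]
tcp_rot: [2.562, 1.818, 0.0]
ft_force: [0.1, 0.0, -0.9]
opening: 0.0857
grasp_force: 0.0
```

Request:
step_arm(
  motion=[0.93,0.1,0.16,-0.094,1,0.92,0.19,0.17,-0.093,1,0.9,0.28,0.16,-0.094,1,0.86,0.36,0.17,-0.093,1,0.82,0.45,0.16,-0.094,1,0.78,0.53,0.17,-0.093,1,0.72,0.6,0.16,-0.094,1,0.66,0.67,0.17,-0.093,1,0.59,0.73,0.16,-0.094,1,0.52,0.78,0.17,-0.093,1],
)

```text
time_s: 3.47
tool_pos: [0.3323, -0.085, 0.1488]
tcp_rot: [1.405, 2.809, 0.0]
ft_force: [0.2, 0.1, 0.2]
opening: 0.0853
grasp_force: 0.0
```

Request:
step_arm(
  motion=[0.44,0.83,0.16,-0.094,1,0.36,0.87,0.17,-0.093,1,0.27,0.9,0.16,-0.094,1,0.18,0.92,0.17,-0.093,1,0.09,0.93,0.16,-0.094,1,0,0.93,0.17,-0.093,1,-0.1,0.93,0.16,-0.094,1,0,0,0,0,1,0,0,0,0,1],
)

```text
time_s: 4.22
tool_pos: [0.4025, 0.0626, 0.1197]
tcp_rot: [-0.384, -3.117, 0.001]
ft_force: [-0.8, -0.0, -0.3]
opening: 0.0856
grasp_force: 0.0
```

```bash
sed -i 's/w=round(-(ang-th)\/(n-i)\/60,3)/w=float(round(-(ang-th)\/(n-i)\/60,3))/' plan.py; python3 plan.py .4025 .0619 .006 75.85 1
python3 - <<'E'
from station import optics
import cv2,numpy as np
a=optics.get_image("scene")[170:330,230:430,::-1];b=optics.get_image("top")[190:350,220:420,::-1]
cv2.imwrite("pics/g1.png",cv2.resize(np.hstack([a,b]),(800,320),interpolation=2))
E
```

```text
at [0.4025 0.0626 0.1197] yang 75.97 t 4.22 F [-0.8 -0.  -0.3] open 0.0856 tilt 0.05
[-0.0,-0.01,0.91,0.0,1.0,-0.0,-0.0,0.91,0.0,1.0,-0.0,-0.01,0.91,0.001,1.0,-0.0,-0.0,0.91,0.0,1.0,-0.01,-0.01,0.91,0.001,1.0]
j [ 0.15 -0.07 -0.49  1.15 -0.    0.4 ]
```

View pics/g1.png

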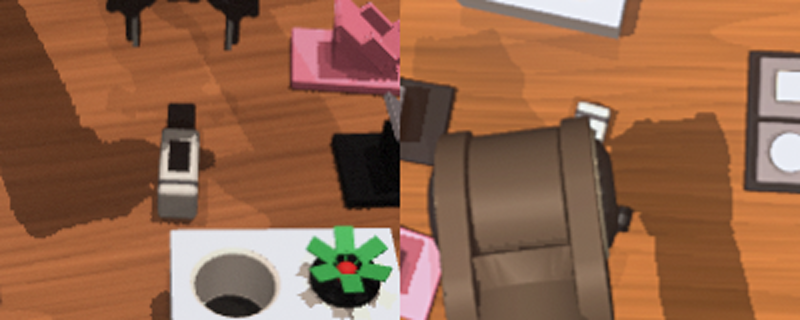

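The fingers straddle the head: tips at crop px (135,40) and (232,40), head at (180,110), so they are centred. Descending and gripping.

Request:
step_arm(
  motion=[0,-0.01,0.93,0,1,0,-0.01,0.93,0,1,0,-0.01,0.93,0,1,0,0,0.93,0,1,0,0,0.93,0,1,0,0,0,0,0,0,0,0,0,0,0,0,0,0,0,0,0,0,0,0,0,0,0,0,0],
  newtons=20,
)

```text
time_s: 5.15
tool_pos: [0.4036, 0.0613, 0.0054]
tcp_rot: [0.386, 3.115, 0.002]
ft_force: [-1.6, -0.9, 4.8]
opening: 0.0298
grasp_force: 19.4
```

Request:
step_arm(
  motion=[0,0,0,0,0,0,0,0,0,0,0,0,-0.8,0,0,0,0,-0.9,0,0,0,0,-0.9,0,0,0,0,-0.9,0,0,0,0,-0.9,0,0,0,0,-0.9,0,0,0,0,-0.9,0,0,0,0,-0.6,0,0],
)

```text
time_s: 5.98
tool_pos: [0.4027, 0.0612, 0.1763]
tcp_rot: [0.386, 3.116, 0.001]
ft_force: [1.1, -0.5, -2.9]
opening: 0.0296
grasp_force: 21.2
```

Run:
```python
from station import optics
import cv2,numpy as np
a=optics.get_image("scene")[100:340,200:500,::-1]
cv2.imwrite("pics/g2.png",cv2.resize(a,(600,480),interpolation=2))
```

```text
(no output)
```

View pics/g2.png

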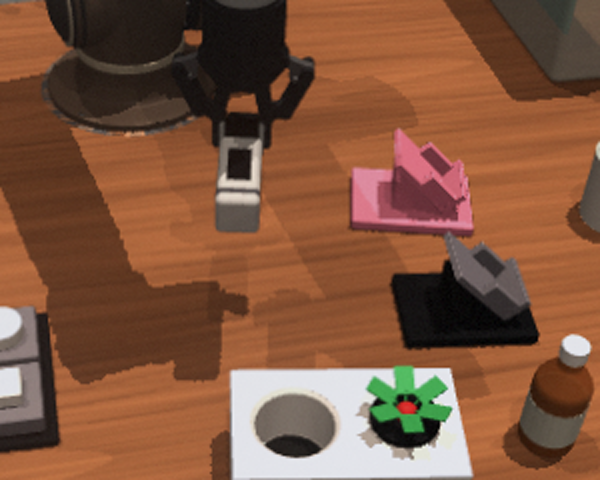

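The logger is held at the head but hasn't swung: body at px (240,180), foot face visible at (238,218). The 20 N grip holds it level. I'll go low and ease the grip so it can pivot with the foot resting on the table.

Request:
step_arm(
  motion=[0,0,0.9,0,0,0,0,0.9,0,0,0,0,0.9,0,0,0,0,0.9,0,0,0,0,0.9,0,0,0,0,0.9,0,0,0,0,0.6,0,0,0,0,0,0,0.34,0,0,0,0,0.34],
  newtons=20,
)

```text
time_s: 6.78
tool_pos: [0.4012, 0.061, 0.0231]
tcp_rot: [-0.386, -3.115, 0.001]
ft_force: [-0.8, -0.6, -1.7]
opening: 0.0294
grasp_force: 21.1
```

Request:
step_arm(
  motion=[0,0,0,0,0.345,0,0,0,0,0.345],
)

```text
time_s: 6.95
tool_pos: [0.4033, 0.0613, 0.025]
tcp_rot: [0.386, 3.116, 0.001]
ft_force: [0.5, -0.1, -1.6]
opening: 0.0296
grasp_force: 21.1
```

Request:
step_arm(
  motion=[0,0,0,0,0.352,0,0,0,0,0.352],
)

```text
time_s: 7.12
tool_pos: [0.4034, 0.0613, 0.025]
tcp_rot: [0.386, 3.115, 0.001]
ft_force: [0.3, 0.1, 0.5]
opening: 0.0303
grasp_force: 0.2
```

Request:
step_arm(
  motion=[0,0,0,0,0.36,0,0,0,0,0.36],
)

```text
time_s: 7.28
tool_pos: [0.4029, 0.0612, 0.0244]
tcp_rot: [0.386, 3.116, 0.0]
ft_force: [0.1, 0.1, -0.7]
opening: 0.0306
grasp_force: 0.0
```

The grip let go and the logger settled about 2 cm down onto the table. New approach: pinch only the end corner of the head with the fingertips. The small patch means little turning friction, and the foot stays low.

Request:
step_arm(
  motion=[0,0,0,0,0.45,0.5,0,0,0,0.45,0.5,0,0,0,0.45,0,0,0,0,0.45,0,0,0,0,0,0,0,0,0,0,0,0,0,0,0,0,0,0,0,0],
  newtons=20,
)

```text
time_s: 7.95
tool_pos: [0.378, 0.0673, 0.0238]
tcp_rot: [-0.386, -3.117, -0.0]
ft_force: [-2.4, 0.4, 1.3]
opening: 0.0291
grasp_force: 21.5
```

Request:
step_arm(
  motion=[0,0,-0.4,0,0,0,0,-0.5,0,0,0,0,-0.5,0,0,0,0,-0.5,0,0,0,0,-0.5,0,0,0,0,0,0,0],
)

```text
time_s: 8.45
tool_pos: [0.3797, 0.0674, 0.0864]
tcp_rot: [0.386, 3.114, 0.002]
ft_force: [0.3, 0.1, -1.6]
opening: 0.029
grasp_force: 21.6
```

Run:
```python
from station import optics
import cv2,numpy as np
a=optics.get_image("scene")[100:340,200:500,::-1]
cv2.imwrite("pics/g3.png",cv2.resize(a,(600,480),interpolation=2))
```

```text
(no output)
```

View pics/g3.png

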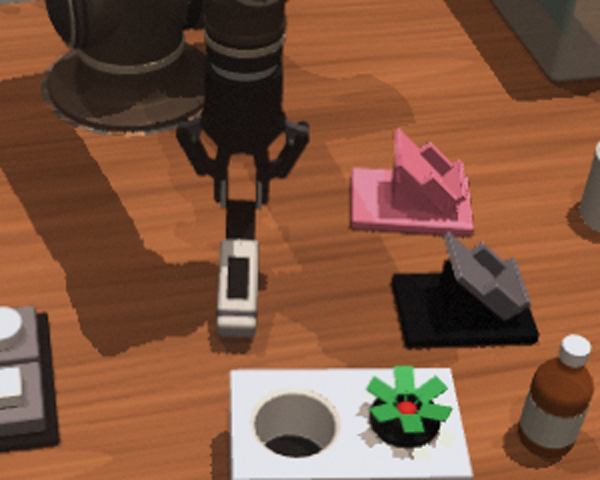

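It is pivoting: the foot at px (238,325) now hangs lower than the head at (242,215). I'll keep raising, with short stops to shake it down.

Request:
step_arm(
  motion=[0,0,-0.9,0,0,0,0,-0.9,0,0,0,0,-0.9,0,0,0,0,-0.9,0,0,0,0,0.5,0,0,0,0,-0.9,0,0,0,0,0.5,0,0,0,0,-0.9,0,0,0,0,0,0,0,0,0,0,0,0],
)

```text
time_s: 9.33
tool_pos: [0.3788, 0.0673, 0.1938]
tcp_rot: [0.386, 3.116, 0.001]
ft_force: [-0.6, -0.5, -2.1]
opening: 0.029
grasp_force: 21.6
```

```bash
cat > tilt.py <<'E'
# fit tilt (deg from horizontal) of the logger held near its head end, from the light body pixels in the scene view
from h import *
import sys
from scipy.spatial.transform import Rotation as R
from station import readout
g=float(sys.argv[1]) if len(sys.argv)>1 else .066   # logger x of grip point
s=readout.read_state(); p=np.array(s["tool_pos"]); M=R.from_rotvec(s["tcp_rot"]).as_matrix()
im=optics.get_image("scene")[:,:,::-1]
X=np.array([M[0,0],M[1,0],0]);Y=np.array([M[0,1],M[1,1],0]);Z=np.array([0,0,1.])
hsv=cv2.cvtColor(im,cv2.COLOR_BGR2HSV); m=((hsv[...,1]<90)|(hsv[...,2]<45))
def parts(t,dx,dz):
    a=np.cos(t)*X+np.sin(t)*Z; b=-np.sin(t)*X+np.cos(t)*Z
    o=p+dx*X+dz*Z-g*a
    f=lambda x0,x1,w:[o+x*a+y*Y+z*b for x in(x0,x1) for y in(-w,w) for z in(-w,w)]
    return f(-.07,.025,.02)
c=np.mean(proj("scene",parts(.8,0,0)),0).astype(int)
def cost(q):
    r=np.zeros(m.shape,np.uint8); u=proj("scene",parts(np.radians(q[0]),q[1],q[2])).astype(np.float32)
    cv2.fillConvexPoly(r,np.round(cv2.convexHull(u)*16).astype(int),1,shift=4)
    ring=cv2.dilate(r,np.ones((13,13)))-r; ring[:int(u[:,1].min())]=0
    return 1-m[r>0].mean()+m[ring>0].mean()
res=sorted((cost((t,dx,dz)),t,dx,dz) for t in range(0,106,5) for dx in(-.02,-.01,0,.01,.02) for dz in(-.01,0,.01,.02))
for q in res[:6]: print(np.round(q,3))
print(p.round(4),"F",np.round(s["ft_force"],1),s["time_s"]); cv2.imwrite("pics/tilt.png",im)
E
python3 tilt.py
python3 - <<'E'
import cv2
cv2.imwrite("pics/g4.png",cv2.resize(cv2.imread("pics/tilt.png")[100:340,200:500],(600,480)))
E
```

```text
[1.51e-01 5.00e+01 0.00e+00 1.00e-02]
[1.51e-01 4.50e+01 0.00e+00 1.00e-02]
[1.54e-01 4.00e+01 1.00e-02 0.00e+00]
[ 1.55e-01  5.00e+01 -1.00e-02  2.00e-02]
[1.56e-01 4.00e+01 0.00e+00 1.00e-02]
[ 1.57e-01  5.50e+01 -1.00e-02  2.00e-02]
[0.3788 0.0673 0.1938] F [-0.6 -0.5 -2.1] 9.3333
```

View pics/g4.png

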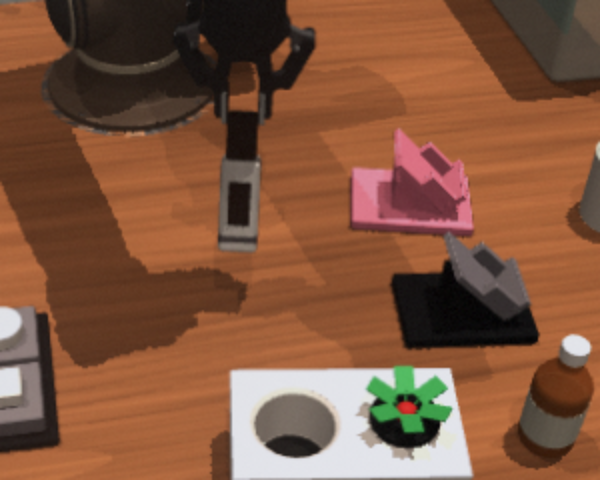

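The logger hangs at about 47°, foot down, which suits the dock. Carrying it to above the dock.

```bash
python3 plan.py .4936 .2632 .25 171.7 0 .018
```

```text
at [0.3785 0.0672 0.1933] yang 75.87 t 9.38 F [ 0.1 -0.1 -2. ] open 0.0293 tilt 0.03
[-0.18,0.62,-0.16,-0.114,0.0,-0.26,0.6,-0.16,-0.114,0.0,-0.32,0.56,-0.16,-0.114,0.0,-0.39,0.52,-0.16,-0.114,0.0,-0.45,0.47,-0.16,-0.114,0.0,-0.5,0.41,-0.16,-0.114,0.0,-0.55,0.35,-0.16,-0.114,0.0,-0.58,0.28,-0.16,-0.114,0.0,-0.61,0.21,-0.16,-0.114,0.0,-0.64,0.14,-0.17,-0.114,0.0]
[-0.65,0.06,-0.16,-0.114,0.0,-0.65,-0.02,-0.17,-0.114,0.0,-0.64,-0.09,-0.16,-0.115,0.0,-0.63,-0.17,-0.17,-0.114,0.0]
j [ 0.18 -0.14 -0.38  1.32 -0.    0.42]
```

Request:
step_arm(
  motion=[0,0,-0.5,0,0,-0.18,0.62,-0.5,-0.114,0,-0.26,0.6,-0.5,-0.114,0,-0.32,0.56,-0.4,-0.114,0,-0.39,0.52,-0.35,-0.114,0,-0.45,0.47,0,-0.114,0,-0.5,0.41,0,-0.114,0,-0.55,0.35,0,-0.114,0,-0.58,0.28,0,-0.114,0,-0.61,0.21,0,-0.114,0],
)

```text
time_s: 10.22
tool_pos: [0.4524, 0.1936, 0.2489]
tcp_rot: [1.272, -2.872, 0.0]
ft_force: [0.2, -1.4, -2.1]
opening: 0.0292
grasp_force: 21.6
```

Request:
step_arm(
  motion=[-0.64,0.14,0,-0.114,0,-0.65,0.06,0,-0.114,0,-0.65,-0.02,0,-0.114,0,-0.64,-0.09,0,-0.115,0,-0.63,-0.17,0,-0.114,0,0,0,0,0,0,0,0,0,0,0],
)

```text
time_s: 10.8
tool_pos: [0.4932, 0.2635, 0.2484]
tcp_rot: [2.052, -2.376, -0.0]
ft_force: [-0.4, -0.1, -2.2]
opening: 0.0289
grasp_force: 21.6
```

```bash
python3 tilt.py; python3 plan.py .4936 .2632 .1956 171.7 0 .015
```

```text
[1.91e-01 6.50e+01 1.00e-02 0.00e+00]
[2.39e-01 6.00e+01 2.00e-02 0.00e+00]
[ 0.296 70.     0.     0.   ]
[ 3.04e-01  6.00e+01  1.00e-02 -1.00e-02]
[3.1e-01 6.5e+01 2.0e-02 2.0e-02]
[3.14e-01 6.00e+01 2.00e-02 1.00e-02]
[0.4932 0.2635 0.2484] F [-0.4 -0.1 -2.2] 10.8
at [0.493  0.263  0.2489] yang 171.61 t 10.85 F [ 0.1 -0.5 -2. ] open 0.029 tilt 0.11
[-0.0,-0.01,0.53,-0.0,0.0,-0.0,-0.0,0.53,-0.001,0.0,-0.0,-0.01,0.54,-0.0,0.0,-0.01,-0.0,0.53,-0.001,0.0]
j [ 0.49  0.19  0.08  1.46 -0.   -0.93]
```

Request:
step_arm(
  motion=[-0.33,0,0.59,0,0,-0.33,0,0.59,0,0,-0.33,0,0.59,0,0,0.38,0,0.38,0,0,0.38,0,0.38,0,0,0.38,0,0.38,0,0,0,0,0,0,0],
)

```text
time_s: 11.43
tool_pos: [0.4915, 0.2575, 0.1758]
tcp_rot: [2.05, -2.378, -0.001]
ft_force: [0.5, 1.0, -2.5]
opening: 0.0296
grasp_force: 21.3
```

```bash
python3 tilt.py
python3 - <<'E'
import cv2
cv2.imwrite("pics/g5.png",cv2.resize(cv2.imread("pics/tilt.png")[120:300,330:530],(800,720))[:600])
E
```

```text
[5.12e-01 6.00e+01 2.00e-02 2.00e-02]
[5.28e-01 6.00e+01 1.00e-02 0.00e+00]
[5.5e-01 5.5e+01 2.0e-02 0.0e+00]
[5.52e-01 6.50e+01 1.00e-02 2.00e-02]
[5.74e-01 6.00e+01 2.00e-02 1.00e-02]
[ 5.74e-01  5.50e+01  2.00e-02 -1.00e-02]
[0.4915 0.2575 0.1758] F [ 0.5  1.  -2.5] 11.4333
```

View pics/g5.png

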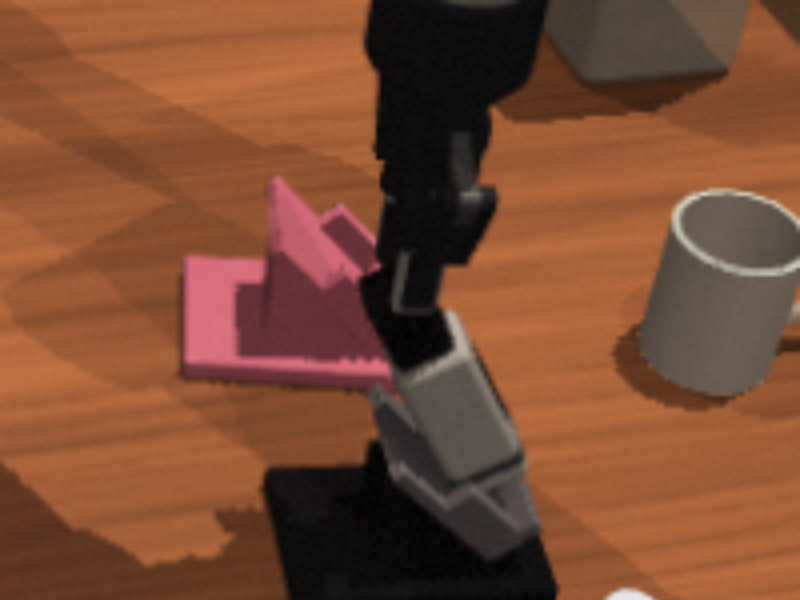

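The logger, tilted about 60°, has its foot in the channel at px (500,470) just above the stop at (520,520), and it is aligned between the cheeks. I'll lower the head so the floor turns it to 45°.

Request:
step_arm(
  motion=[0.34,0,0.25,0,0,0.34,0,0.25,0,0,0.34,0,0.25,0,0,0,0,0,0,0],
)

```text
time_s: 11.82
tool_pos: [0.4883, 0.2325, 0.1575]
tcp_rot: [2.052, -2.377, 0.0]
ft_force: [0.7, 0.6, -1.9]
opening: 0.0288
grasp_force: 20.5
```

Request:
step_arm(
  motion=[0.34,0,0.25,0,0,0,0,0,0,0],
)

```text
time_s: 11.98
tool_pos: [0.4876, 0.2247, 0.1518]
tcp_rot: [2.054, -2.377, 0.0]
ft_force: [0.4, 1.5, -1.0]
opening: 0.0287
grasp_force: 20.4
```

Request:
step_arm(
  motion=[-0.12,0,0.18,0,0,-0.12,0,0.18,0,0,0,0,0,0,0],
)

```text
time_s: 12.23
tool_pos: [0.4889, 0.2326, 0.1428]
tcp_rot: [-2.055, 2.375, 0.001]
ft_force: [1.0, 2.4, -0.2]
opening: 0.029
grasp_force: 20.3
```

```bash
python3 tilt.py; python3 plan.py .489 .2317 .1426 171.7 0 .015
cat > dockfit.py <<'E'
# fit logger along the dock: t, foot offset u (up slope), n (off floor) from the light metal in the scene picture
from h import *
im=cv2.imread("pics/tilt.png"); e=np.array([-.1445,-.9895,0]);L=np.array([.9895,-.1445,0]);Z=np.array([0,0,1.]);F=np.array([.5028,.3264,.044])
def u_(t,u,n,l=0):
    a=np.cos(t)*e+np.sin(t)*Z;b=-np.sin(t)*e+np.cos(t)*Z
    o=F+.7071*u*(e+Z)+.7071*n*(Z-e)+l*L
    return proj("scene",[o+x*a+y*L+z*b for x,w in((0,.02),(.095,.02),(.095,.015),(.14,.015)) for y in(-w,w) for z in(-w,w)])
out=cv2.resize(im[120:300,330:530],(800,720),interpolation=2)
q=(u_(np.pi/4,0,0)-[330,120]+.5)*4-.5
for s in(q[:8],q[8:]): cv2.polylines(out,[cv2.convexHull(s.astype(np.float32)).astype(int)],True,(0,255,0),1)
cv2.imwrite("pics/g6.png",out[:600])
E
python3 dockfit.py
```

```text
[ 5.24e-01  4.00e+01  0.00e+00 -1.00e-02]
[ 5.37e-01  3.50e+01  1.00e-02 -1.00e-02]
[5.49e-01 4.00e+01 1.00e-02 0.00e+00]
[ 0.557 45.     0.     0.   ]
[ 5.68e-01  3.00e+01  2.00e-02 -1.00e-02]
[5.85e-01 3.50e+01 2.00e-02 0.00e+00]
[0.4889 0.2326 0.1428] F [ 1.   2.4 -0.2] 12.2333
at [0.4888 0.2326 0.1429] yang 171.74 t 12.28 F [ 1.8  3.7 -1.5] open 0.0289 tilt 0.04
[0.04,-0.01,0.01,0.001,0.0]
j [ 0.44  0.17 -0.18  1.22  0.   -0.98]
```

Request:
step_arm(
  motion=[-0.1,0,0.1,0,0,0,0,0,0,0],
)

```text
time_s: 12.45
tool_pos: [0.4892, 0.235, 0.1409]
tcp_rot: [-2.055, 2.375, 0.0]
ft_force: [0.9, 2.9, 2.3]
opening: 0.0288
grasp_force: 20.6
```

Request:
step_arm(
  motion=[-0.08,0,0.08,0,0,0,0,0,0,0],
)

```text
time_s: 12.62
tool_pos: [0.4896, 0.2354, 0.1404]
tcp_rot: [-2.054, 2.377, -0.005]
ft_force: [-2.3, -5.0, 12.1]
opening: 0.0287
grasp_force: 22.5
```

```bash
python3 tilt.py|tail -1; python3 dockfit.py
```

```text
[0.4896 0.2354 0.1404] F [-2.3 -5.  12.1] 12.6167
```

View pics/g6.png

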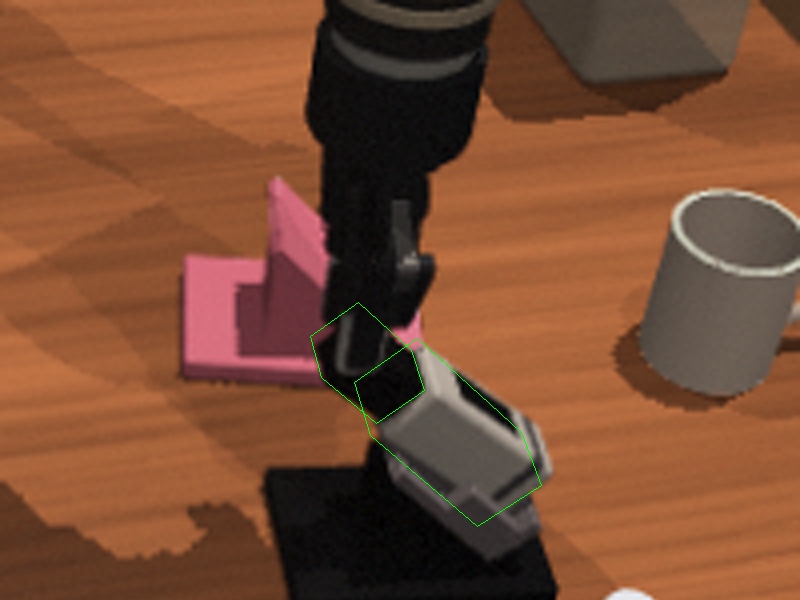

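The logger lies in the channel at px (460,440), flush and against the stop: contact force about 12 N. Its silhouette runs parallel to the 45° overlay, a few mm towards the stop. Releasing and backing off upward.

Request:
step_arm(
  motion=[0.03,0,-0.03,0,0,0,0,0,0,0.42,0,0,0,0,0.6,0,0,0,0,0.6,0,0,-0.5,0,0.6,0,0,-0.9,0,0.6,0,0,-0.9,0,0.6,0,0,-0.9,0,0.6,0,0,-0.5,0,0.6],
)

```text
time_s: 13.42
tool_pos: [0.4894, 0.2356, 0.234]
tcp_rot: [-2.054, 2.375, -0.001]
ft_force: [0.1, 0.4, -0.2]
opening: 0.0511
grasp_force: 0.0
```

```bash
cat > chk.py <<'E'
# fit logger in dock from both views: t(deg), u, n, lateral; uses contrast metal/black vs wood & dock
from h import *
import sys
from station import finder
tag=sys.argv[1]
im={n:optics.get_image(n)[:,:,::-1] for n in CAL}
for n in im: cv2.imwrite(f"pics/{n}_{tag}.png",im[n])
for n in im:
    for q in("logger","logger_head","logger_foot"): print(n,q,[(np.round(d["centre"],1).tolist(),round(d["score"],2)) for d in finder.find_in(n,q)][:2])
    e=np.array([-.1445,-.9895,0]);F=np.array([.5032,.3294,.044]);a=.7071*(e+[0,0,1])
    print(n,"expected mid, head, foot",proj(n,[F+.07*a,F+.14*a,F]).round(1).tolist())
E
python3 chk.py d1; python3 plan.py .4629 -.1965 .2 171.7 0
```

```text
scene logger [([439.5, 222.6], 0.58), ([429.4, 255.3], 0.2)]
scene logger_head [([437.2, 222.7], 0.63)]
scene logger_foot [([435.6, 222.1], 0.9), ([204.9, 292.6], 0.27)]
scene expected mid, head, foot [[436.8, 222.6], [416.1, 204.5], [456.1, 239.5]]
top logger [([219.2, 251.2], 0.82)]
top logger_head [([222.2, 245.3], 0.61)]
top logger_foot [([448.3, 267.2], 0.7), ([219.6, 246.3], 0.63)]
top expected mid, head, foot [[207.9, 245.5], [224.4, 247.3], [192.9, 243.9]]
at [0.4886 0.2352 0.2306] yang 171.7 t 13.82 F [ 0.1 -0.8  0.4] open 0.0511 tilt 0.14
[0.91,-0.08,0.06,-0.0,0.0,0.91,-0.08,0.06,-0.0,0.0,0.91,-0.08,0.06,-0.0,0.0,0.91,-0.08,0.07,-0.0,0.0,0.91,-0.08,0.06,-0.0,0.0,0.91,-0.08,0.07,-0.0,0.0,0.91,-0.08,0.06,-0.0,0.0,0.91,-0.08,0.07,-0.0,0.0,0.91,-0.08,0.06,-0.0,0.0,0.9,-0.08,0.07,-0.0,0.0]
[0.91,-0.08,0.06,-0.0,0.0,0.9,-0.07,0.07,-0.0,0.0,0.91,-0.08,0.06,-0.0,0.0,0.9,-0.07,0.07,-0.0,0.0,0.91,-0.08,0.06,-0.0,0.0,0.9,-0.07,0.07,-0.0,0.0,0.91,-0.08,0.06,-0.0,0.0,0.9,-0.07,0.07,-0.0,0.0,0.91,-0.08,0.06,-0.0,0.0]
j [ 0.45  0.16 -0.    1.41 -0.   -0.98]
```

```bash
python3 - <<'E'
from h import *
im={n:cv2.imread(f"pics/{n}0.png") for n in CAL}
K=dict(square=(.5417,-.1976),bar=(.5409,-.2756),big=(.4637,-.1968),small=(.463,-.275))
for k,(x,y) in K.items():
    for n in CAL:
        u=proj(n,[(x,y,.048)])[0]; g=cv2.cvtColor(im[n],cv2.COLOR_BGR2GRAY).astype(float)
        x0,y0=np.round(u).astype(int)-14; w=g[y0:y0+29,x0:x0+29]; m=(w>190).astype(np.uint8)
        _,l,st,c=cv2.connectedComponentsWithStats(m); i=l[14,14] or 1+st[1:,4].argmax()
        print(k,n,u.round(1),(c[i]+[x0,y0]).round(1),st[i,4],onplane(n,c[i]+[x0,y0],.047).round(4)[:2])
E
python3 plan.py .5417 -.1976 .10 171.7 0 .025
```

```text
square scene [201.1 289.3] [200.4 291.1] 247 [ 0.5452 -0.1992]
square top [415.7 233.1] [415.7 232.8] 226 [ 0.5426 -0.1977]
bar scene [159.5 294.8] [159.2 296.3] 117 [ 0.5435 -0.2763]
bar top [449.1 234.3] [449.4 234.2] 112 [ 0.5411 -0.2764]
big scene [199.3 259.9] [198.8 261.2] 270 [ 0.4663 -0.1979]
big top [415.1 266.3] [414.8 265.7] 294 [ 0.465  -0.1963]
small scene [159.6 265. ] [159.3 266. ] 48 [ 0.4646 -0.2757]
small top [448.8 267.5] [448.5 267.4] 51 [ 0.4631 -0.2746]
at [0.4886 0.2352 0.2306] yang 171.7 t 13.82 F [ 0.1 -0.8  0.4] open 0.0511 tilt 0.14
[0.89,-0.24,0.27,-0.0,0.0,0.89,-0.24,0.28,-0.0,0.0,0.88,-0.24,0.27,-0.0,0.0,0.89,-0.24,0.28,-0.0,0.0,0.88,-0.24,0.27,-0.0,0.0,0.89,-0.24,0.28,-0.0,0.0,0.88,-0.24,0.27,-0.0,0.0,0.89,-0.24,0.28,-0.0,0.0,0.88,-0.24,0.27,-0.0,0.0,0.89,-0.24,0.28,-0.0,0.0]
[0.88,-0.24,0.27,-0.0,0.0,0.89,-0.25,0.28,-0.0,0.0,0.88,-0.24,0.27,-0.0,0.0,0.89,-0.25,0.28,-0.0,0.0,0.88,-0.24,0.27,-0.0,0.0,0.89,-0.25,0.28,-0.0,0.0,0.88,-0.24,0.27,-0.0,0.0,0.89,-0.25,0.28,-0.0,0.0,0.88,-0.24,0.27,-0.0,0.0]
j [ 0.45  0.16 -0.    1.41 -0.   -0.98]
```

Request:
step_arm(
  motion=[0.89,-0.24,0,0,0,0.89,-0.24,0.1,0,0,0.88,-0.24,0.3,0,0,0.89,-0.24,0.3,0,0,0.88,-0.24,0.3,0,0,0.89,-0.24,0.3,0,0,0.88,-0.24,0.3,0,0,0.89,-0.24,0.3,0,0,0.88,-0.24,0.3,0,0,0.89,-0.24,0.3,0,0],
)

```text
time_s: 14.65
tool_pos: [0.516, 0.0065, 0.1684]
tcp_rot: [2.054, -2.376, -0.001]
ft_force: [-0.3, -0.3, 1.0]
opening: 0.0
grasp_force: 0.0
```

Request:
step_arm(
  motion=[0.88,-0.24,0.3,0,0,0.89,-0.25,0.3,0,0,0.88,-0.24,0.3,0,0,0.89,-0.25,0.3,0,0,0.88,-0.24,0.3,0,0,0.89,-0.25,0.3,0,0,0.88,-0.24,0.3,0,0,0.89,-0.25,0.3,0,0,0.88,-0.24,0.3,0,0,0,0,0,0,0],
)

```text
time_s: 15.48
tool_pos: [0.5413, -0.2002, 0.0994]
tcp_rot: [2.049, -2.378, -0.003]
ft_force: [-0.7, 0.3, -0.1]
opening: -0.0002
grasp_force: 0.0
```

```bash
python3 chk.py d2; python3 plan.py .543 -.198 .06 171.7 0 .025
```

```text
scene logger [([440.8, 221.9], 0.81)]
scene logger_head [([436.7, 221.7], 0.83)]
scene logger_foot [([435.7, 224.7], 0.92)]
scene expected mid, head, foot [[436.8, 222.6], [416.1, 204.5], [456.1, 239.5]]
top logger [([203.7, 245.6], 0.87)]
top logger_head [([207.5, 244.1], 0.83)]
top logger_foot [([204.9, 243.3], 0.83), ([396.3, 251.0], 0.27)]
top expected mid, head, foot [[207.9, 245.5], [224.4, 247.3], [192.9, 243.9]]
at [ 0.5423 -0.1965  0.1025] yang 171.76 t 15.88 F [ 0.8 -0.1 -0.3] open 0.0 tilt 0.03
[0.03,-0.02,0.85,0.001,0.0,0.03,-0.02,0.85,0.0,0.0]
j [-0.35  0.25 -0.17  1.15  0.   -1.77]
```

Request:
step_arm(
  motion=[0.03,-0.02,0.85,0,0,0.03,-0.02,0.85,0,0,0,0,0.3,0,0,0,0,0.3,0,0,0,0,0.1,0,0,0,0,0.06,0,0,0,0,0,0,0],
)

```text
time_s: 16.47
tool_pos: [0.5427, -0.1984, 0.0421]
tcp_rot: [-2.055, 2.376, 0.0]
ft_force: [-2.1, 1.5, 4.2]
opening: 0.0003
grasp_force: 2.3
```

```bash
python3 plan.py .543 -.198 .06 171.7 0 .025
```

```text
at [ 0.5427 -0.1984  0.0421] yang 171.72 t 16.47 F [-2.1  1.5  4.2] open 0.0003 tilt 0.02
[-0.02,-0.01,-0.72,0.0,0.0]
j [-0.35  0.29 -0.26  1.02  0.   -1.78]
```

Request:
step_arm(
  motion=[0,0,0.06,0,0,0,0,0,0,0],
)

```text
time_s: 16.63
tool_pos: [0.5429, -0.1985, 0.0419]
tcp_rot: [-2.054, 2.375, -0.001]
ft_force: [-6.2, 3.5, 13.6]
opening: -0.0001
grasp_force: 6.7
```

Request:
step_arm(
  motion=[0,0,0.06,0,0,0,0,0,0,0],
)

```text
time_s: 16.8
tool_pos: [0.543, -0.1985, 0.0417]
tcp_rot: [-2.054, 2.375, -0.003]
ft_force: [-10.2, 3.8, 22.5]
opening: -0.0002
grasp_force: 11.0
```

Square key fully down (bottomed at z = 0.0417, 22 N). Release and go to the bar key.

Request:
step_arm(
  motion=[0,0,-0.7,0,0,0,0,-0.8,0,0,0.77,-0.1,0,0,0,0.77,-0.1,0,0,0,0.77,-0.1,0,0,0,0.77,-0.1,0,0,0,0,0,0,0,0],
)

```text
time_s: 17.38
tool_pos: [0.5424, -0.2796, 0.0762]
tcp_rot: [-2.052, 2.379, -0.005]
ft_force: [0.7, 0.6, 0.3]
opening: -0.0001
grasp_force: 0.0
```

```bash
python3 plan.py .542 -.276 .04 171.7 0 .01
```

```text
at [ 0.5424 -0.2796  0.0762] yang 171.55 t 17.38 F [0.7 0.6 0.3] open -0.0001 tilt 0.17
[-0.03,0.01,0.36,-0.001,0.0,-0.04,0.01,0.36,-0.0,0.0,-0.03,0.01,0.36,-0.001,0.0,-0.04,0.01,0.37,-0.0,0.0]
j [-0.48  0.32 -0.13  1.11 -0.   -1.9 ]
```

Request:
step_arm(
  motion=[0,0,0.5,0,0,0,0,0.4,0,0,0,0,0.3,0,0,0,0,0.2,0,0,0,0,0.06,0,0,0,0,0,0,0],
)

```text
time_s: 17.88
tool_pos: [0.542, -0.2763, 0.0418]
tcp_rot: [-2.055, 2.376, -0.004]
ft_force: [-6.9, 2.4, 19.5]
opening: -0.0
grasp_force: 9.7
```

Request:
step_arm(
  motion=[0,0,0.04,0,0,0,0,0,0,0],
)

```text
time_s: 18.05
tool_pos: [0.542, -0.2763, 0.0417]
tcp_rot: [-2.055, 2.375, -0.005]
ft_force: [-9.0, 4.4, 25.4]
opening: -0.0003
grasp_force: 12.5
```

Bar key fully down (25 N). Release it, rise and return to the dock.

Request:
step_arm(
  motion=[0,0,-0.7,0,0,0,0,-0.9,0,0,0,0,-0.9,0,0,0,0,-0.9,0,0,0,0,-0.9,0,0,-0.5,0,-0.9,0,0,-0.9,0,-0.9,0,0.3,-0.9,0,-0.3,0,0.6,-0.9,0,0,0,0.6],
)

```text
time_s: 18.8
tool_pos: [0.5544, -0.1965, 0.2004]
tcp_rot: [-2.053, 2.375, -0.006]
ft_force: [0.3, -0.1, 0.2]
opening: 0.036
grasp_force: 0.0
```

```bash
python3 plan.py .4872 .2192 .20 171.7 .6 .025
```

```text
at [ 0.5544 -0.1965  0.2004] yang 171.69 t 18.8 F [ 0.3 -0.1  0.2] open 0.036 tilt 0.25
[-0.94,0.3,0.0,-0.0,0.6,-0.95,0.3,0.0,-0.0,0.6,-0.94,0.3,0.0,-0.0,0.6,-0.95,0.3,0.0,-0.0,0.6,-0.94,0.3,0.0,-0.0,0.6,-0.95,0.3,0.0,-0.0,0.6,-0.94,0.3,0.0,-0.0,0.6,-0.95,0.3,0.0,-0.0,0.6,-0.94,0.3,0.0,-0.0,0.6,-0.95,0.3,0.0,-0.0,0.6]
[-0.94,0.29,0.0,-0.0,0.6,-0.95,0.3,0.0,-0.0,0.6,-0.94,0.29,0.0,-0.0,0.6,-0.95,0.3,0.0,-0.0,0.6,-0.94,0.29,0.01,-0.0,0.6,-0.95,0.3,0.0,-0.0,0.6,-0.94,0.29,0.01,-0.0,0.6]
j [-0.34  0.24  0.04  1.36  0.   -1.77]
```

Request:
step_arm(
  motion=[-0.94,0.3,0,0,0.6,-0.95,0.3,0,0,0.6,-0.94,0.3,0,0,0.6,-0.95,0.3,0,0,0.6,-0.94,0.3,0,0,0.6,-0.95,0.3,0,0,0.6,-0.94,0.3,0,0,0.6,-0.95,0.3,0,0,0.6,-0.94,0.3,0,0,0.6,-0.95,0.3,0,0,0.6],
)

```text
time_s: 19.63
tool_pos: [0.5125, 0.0489, 0.1975]
tcp_rot: [2.056, -2.376, -0.0]
ft_force: [-0.0, -0.2, -0.4]
opening: 0.0512
grasp_force: 0.0
```

Request:
step_arm(
  motion=[-0.94,0.29,0,0,0.6,-0.95,0.3,0,0,0.6,-0.94,0.29,0,0,0.6,-0.95,0.3,0,0,0.6,-0.94,0.29,0,0,0.6,-0.7,0.2,0,0,0.6,0,0,0,0,0.6],
)

```text
time_s: 20.22
tool_pos: [0.4905, 0.1905, 0.1973]
tcp_rot: [-2.06, 2.372, 0.002]
ft_force: [-1.1, -0.5, 0.6]
opening: 0.0514
grasp_force: 0.0
```

```bash
python3 plan.py .4872 .2192 .127 171.7 .6 .02
```

```text
at [0.4905 0.1905 0.1973] yang 171.94 t 20.22 F [-1.1 -0.5  0.6] open 0.0514 tilt 0.06
[-0.28,0.07,0.7,0.001,0.6,-0.28,0.07,0.7,0.001,0.6,-0.28,0.08,0.71,0.001,0.6,-0.28,0.07,0.7,0.001,0.6]
j [ 0.37  0.13 -0.11  1.33  0.   -1.06]
```

Request:
step_arm(
  motion=[-0.28,0.07,0.6,0,0.6,-0.28,0.07,0.6,0,0.6,-0.28,0.08,0.6,0,0.6,-0.28,0.07,0.5,0,0.6,0,0,0,0,0.6,0,0,0,0,0.6],
)

```text
time_s: 20.72
tool_pos: [0.4877, 0.2157, 0.1396]
tcp_rot: [2.054, -2.375, -0.0]
ft_force: [0.3, -0.3, 0.6]
opening: 0.0515
grasp_force: 0.0
```

```bash
python3 plan.py .4872 .2192 .127 171.7 .6 .02
```

```text
at [0.4877 0.2157 0.1396] yang 171.73 t 20.72 F [ 0.3 -0.3  0.6] open 0.0515 tilt 0.1
[-0.14,0.04,0.5,0.0,0.6]
j [ 0.42  0.16 -0.2   1.21 -0.   -1.01]
```

Request:
step_arm(
  motion=[-0.2,0.03,0.5,0,0.6,0,0,0,0,0,0,0,0,0,0,0,0,0,0,0,0,0,0,0,0],
  newtons=20,
)

```text
time_s: 21.13
tool_pos: [0.4885, 0.2209, 0.1285]
tcp_rot: [-2.054, 2.376, -0.0]
ft_force: [-0.6, -0.3, 0.5]
opening: 0.0285
grasp_force: 20.5
```

Request:
step_arm(
  motion=[0,0,-0.2,0,0,0,0,-0.3,0,0,0,0,-0.3,0,0,0,0,-0.3,0,0,0,0,0,0,0],
)

```text
time_s: 21.55
tool_pos: [0.4892, 0.2214, 0.1573]
tcp_rot: [-2.053, 2.375, -0.002]
ft_force: [0.8, 0.6, -1.2]
opening: 0.0293
grasp_force: 20.1
```

```bash
python3 tilt.py .068
python3 - <<'E'
from station import finder
import numpy as np
for q in("logger","logger_head"): print(q,[(np.round(d["centre"],1).tolist(),round(d["score"],2)) for d in finder.find_in("scene",q)][:2])
E
```

```text
[ 5.05e-01  5.00e+01 -1.00e-02  0.00e+00]
[ 5.22e-01  5.50e+01 -2.00e-02  0.00e+00]
[ 5.48e-01  5.50e+01 -1.00e-02  1.00e-02]
[5.48e-01 5.00e+01 0.00e+00 1.00e-02]
[5.49e-01 4.50e+01 1.00e-02 1.00e-02]
[5.51e-01 4.50e+01 2.00e-02 2.00e-02]
[0.4892 0.2214 0.1573] F [ 0.8  0.6 -1.2] 21.55
logger [([182.8, 315.3], 0.66), ([439.2, 218.9], 0.56)]
logger_head [([436.9, 218.5], 0.56)]
```

Request:
step_arm(
  motion=[0,0,-0.4,0,0,0,0,-0.5,0,0,0,0,-0.5,0,0,0,0,-0.6,0,0,0,0,-0.6,0,0,0,0,-0.6,0,0,0,0,-0.6,0,0,0,0,0,0,0],
)

```text
time_s: 22.37
tool_pos: [0.4892, 0.2216, 0.2533]
tcp_rot: [-2.052, 2.373, -0.002]
ft_force: [0.7, -0.1, -2.1]
opening: 0.0291
grasp_force: 20.0
```

```bash
python3 tilt.py .068;python3 - <<'E'
from station import finder
import numpy as np
for q in("logger",): print(q,[(np.round(d["centre"],1).tolist(),round(d["score"],2)) for d in finder.find_in("scene",q)][:2])
E
```

```text
[ 2.58e-01  6.50e+01 -1.00e-02  2.00e-02]
[ 2.67e-01  6.00e+01 -1.00e-02  0.00e+00]
[2.79e-01 6.00e+01 0.00e+00 2.00e-02]
[ 2.79e-01  6.50e+01 -1.00e-02  1.00e-02]
[ 0.286 55.     0.     0.   ]
[ 3.1e-01  7.0e+01 -2.0e-02  1.0e-02]
[0.4892 0.2216 0.2533] F [ 0.7 -0.1 -2.1] 22.3667
logger [([442.1, 183.8], 0.78), ([371.7, 326.1], 0.48)]
```

Request:
step_arm(
  motion=[-0.6,0,-0.9,0,0,0.6,0,0.9,0,0,-0.6,0,-0.9,0,0,0.6,0,0.9,0,0,-0.6,0,-0.9,0,0,0.6,0,0.9,0,0,-0.6,0,-0.9,0,0,0.6,0,0.9,0,0,0,0,0,0,0],
)

```text
time_s: 23.22
tool_pos: [0.486, 0.2194, 0.2453]
tcp_rot: [2.049, -2.371, -0.003]
ft_force: [-0.4, -0.8, -2.8]
opening: 0.0285
grasp_force: 20.7
```

```bash
python3 tilt.py .068
```

```text
[ 2.2e-01  1.0e+02 -1.0e-02  1.0e-02]
[ 2.28e-01  1.05e+02 -2.00e-02  1.00e-02]
[ 2.57e-01  1.00e+02 -1.00e-02  0.00e+00]
[2.57e-01 9.50e+01 0.00e+00 1.00e-02]
[ 2.66e-01  1.00e+02 -1.00e-02  2.00e-02]
[ 2.82e-01  1.05e+02 -2.00e-02  0.00e+00]
[0.486  0.2194 0.2453] F [-0.4 -0.8 -2.8] 23.2167
```

The shake brought it to about 95–100°, practically hanging straight. Now locate the well and move above it.

```bash
python3 - <<'E'
from h import *
for n,r in(("top",(311,174,26)),("scene",(347,311,38))):
    im=cv2.imread(f"pics/{n}0.png"); x,y,d=r
    print(n,"pred mouth",proj(n,[(.6718,.0507,.085)])[0].round(1))
    h=cv2.cvtColor(im,cv2.COLOR_BGR2HSV)[y-d:y+d,x-d:x+d]
    m=((h[...,1]>28)|(h[...,2]<150)).astype(np.uint8)
    _,l,st,c=cv2.connectedComponentsWithStats(m); i=l[d,d]; 
    q=np.argwhere(l==i)[:,::-1]; hull=cv2.convexHull(q.astype(np.float32)); e=cv2.fitEllipse(hull)
    ce=np.array(e[0])+[x-d,y-d]; print(n,ce.round(1),e[1],st[i],onplane(n,ce,.085).round(4))
E
python3 plan.py .6718 .0507 .31 171.7 0 .016
```

```text
top pred mouth [311.2 172.8]
top [310.4 174.1] (30.2236270904541, 30.793973922729492) [ 10  12  31  30 712] [0.6685 0.0525 0.085 ]
scene pred mouth [347.4 310.3]
scene [347.6 311.8] (32.606651306152344, 43.77784729003906) [  16   23   45   33 1115] [0.6751 0.0501 0.085 ]
at [0.4867 0.2201 0.2473] yang 171.65 t 23.27 F [-1.2 -0.4 -2. ] open 0.0282 tilt 0.32
[0.33,-0.49,-0.15,-0.0,0.0,0.33,-0.49,-0.15,-0.0,0.0,0.33,-0.49,-0.15,-0.0,0.0,0.33,-0.49,-0.15,-0.0,0.0,0.33,-0.49,-0.15,-0.0,0.0,0.33,-0.49,-0.15,-0.0,0.0,0.33,-0.49,-0.15,-0.0,0.0,0.33,-0.49,-0.15,-0.0,0.0,0.33,-0.49,-0.15,-0.0,0.0,0.33,-0.49,-0.14,-0.0,0.0]
[0.33,-0.49,-0.15,-0.0,0.0,0.33,-0.49,-0.14,-0.0,0.0,0.33,-0.49,-0.15,-0.0,0.0,0.33,-0.48,-0.14,-0.0,0.0,0.34,-0.49,-0.15,-0.0,0.0,0.33,-0.48,-0.14,-0.0,0.0,0.34,-0.49,-0.15,-0.001,0.0]
j [ 0.42  0.15  0.02  1.45 -0.   -1.  ]
```

Request:
step_arm(
  motion=[0.33,-0.49,-0.35,0,0,0.33,-0.49,-0.4,0,0,0.33,-0.49,-0.4,0,0,0.33,-0.49,-0.4,0,0,0.33,-0.49,-0.4,0,0,0.33,-0.49,-0.4,0,0,0.33,-0.49,-0.2,0,0,0.33,-0.49,0,0,0,0.33,-0.49,0,0,0,0.33,-0.49,0,0,0],
)

```text
time_s: 24.1
tool_pos: [0.5985, 0.1213, 0.3135]
tcp_rot: [2.055, -2.376, -0.0]
ft_force: [-0.2, 0.1, -2.7]
opening: 0.0286
grasp_force: 20.8
```

Request:
step_arm(
  motion=[0.33,-0.49,0,0,0,0.33,-0.49,0,0,0,0.33,-0.49,0,0,0,0.33,-0.48,0,0,0,0.34,-0.45,0,0,0,0.33,-0.4,0,0,0,0.3,-0.3,0,0,0,0,0,0,0,0,0,0,0,0,0],
)

```text
time_s: 24.85
tool_pos: [0.6662, 0.0536, 0.313]
tcp_rot: [2.053, -2.377, -0.002]
ft_force: [0.0, -0.0, -2.7]
opening: 0.0287
grasp_force: 20.8
```

```bash
cat >> tilt.py <<'E'
b=min((minimize(cost,q[1:],method="Nelder-Mead",options=dict(initial_simplex=[q[1:]]+[np.array(q[1:])+d for d in np.diag([6,.006,.006])])) for q in res[:6]),key=lambda r:r.fun)
t,dx,dz=b.x; a=np.cos(np.radians(t))*X+np.sin(np.radians(t))*Z
print("fit",b.x.round(4),round(b.fun,3),"foot",(p+dx*X+dz*Z-(g+.07)*a).round(4))
c=im[80:380,200:500].copy(); cv2.polylines(c,[cv2.convexHull((proj("scene",parts(np.radians(t),dx,dz))-[200,80]).astype(np.float32)).astype(int)],True,(0,255,0),1)
top=optics.get_image("top")[60:360,200:500,::-1]; cv2.imwrite("pics/last.png",cv2.resize(np.hstack([c,top]),(800,400),interpolation=2))
E
python3 tilt.py .068
```

```text
[ 1.8e-01  9.5e+01 -1.0e-02  1.0e-02]
[2.03e-01 9.00e+01 0.00e+00 1.00e-02]
[ 2.23e-01  9.50e+01 -1.00e-02  2.00e-02]
[ 2.6e-01  1.0e+02 -2.0e-02  1.0e-02]
[2.61e-01 9.00e+01 0.00e+00 2.00e-02]
[ 2.67e-01  1.00e+02 -2.00e-02  2.00e-02]
[0.6662 0.0536 0.313 ] F [ 0.  -0.  -2.7] 24.85
fit [ 9.27257e+01 -4.20000e-03  1.04000e-02] 0.147 foot [0.6659 0.0512 0.1855]
```

View pics/last.png

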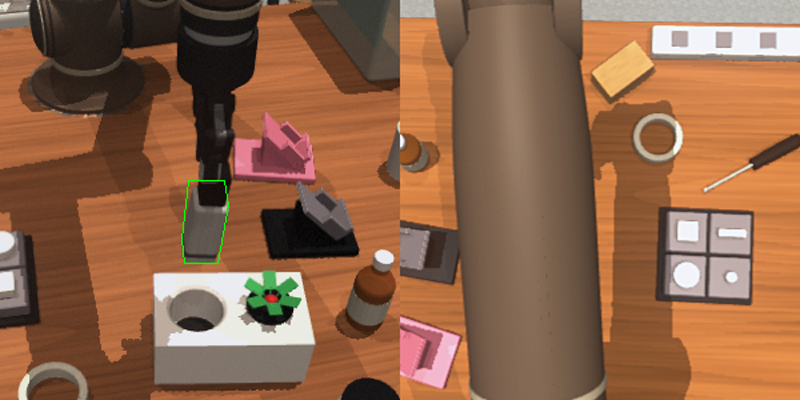

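```bash
python3 plan.py .6723 .0534 .225 171.7 0 .016
```

```text
at [0.6657 0.0544 0.3137] yang 171.71 t 24.95 F [ 0.3  0.5 -1.9] open 0.0286 tilt 0.03
[0.0,-0.04,0.59,0.0,0.0,0.0,-0.05,0.59,0.0,0.0,0.0,-0.04,0.59,0.0,0.0,0.0,-0.05,0.59,0.0,0.0,0.0,-0.04,0.59,0.0,0.0,0.0,-0.05,0.6,0.0,0.0]
j [ 0.08  0.45  0.57  1.7   0.   -1.34]
```

The logger hangs nearly upright above the trough: body at px (205,225), foot at (200,260), leaning about 7°. The well mouth is at (197,310). The fitted foot is about 6 mm short in x. I'll correct that and lower slowly.

Request:
step_arm(
  motion=[0.05,-0.13,0.4,0,0,0.04,-0.13,0.6,0,0,0,0,0.6,0,0,0,0,0.6,0,0,0,0,0.6,0,0,0,0,0.5,0,0,0,0,0.25,0,0,0,0,0,0,0],
)

```text
time_s: 25.62
tool_pos: [0.671, 0.0512, 0.223]
tcp_rot: [2.054, -2.374, -0.003]
ft_force: [0.6, -0.4, -1.6]
opening: 0.0284
grasp_force: 20.8
```

Request:
step_arm(
  motion=[0,0,0.3,0,0,0,0,0.3,0,0,0,0,0.3,0,0,0,0,0.3,0,0,0,0,0,0,0],
)

```text
time_s: 26.03
tool_pos: [0.6716, 0.0508, 0.1929]
tcp_rot: [2.054, -2.375, -0.002]
ft_force: [0.1, 0.6, -2.9]
opening: 0.0282
grasp_force: 21.2
```

Request:
step_arm(
  motion=[0,0,0.3,0,0,0,0,0.3,0,0,0,0,0.3,0,0,0,0,0.2,0,0,0,0,0,0,0],
)

```text
time_s: 26.45
tool_pos: [0.6715, 0.0508, 0.1658]
tcp_rot: [2.054, -2.375, -0.002]
ft_force: [0.2, -0.7, -2.7]
opening: 0.0283
grasp_force: 21.2
```

Request:
step_arm(
  motion=[0,0,0.12,0,0,0,0,0,0,0],
)

```text
time_s: 26.62
tool_pos: [0.6721, 0.0508, 0.1642]
tcp_rot: [2.055, -2.376, -0.0]
ft_force: [0.4, 0.3, -3.3]
opening: 0.0284
grasp_force: 21.1
```

Request:
step_arm(
  motion=[0,0,0.12,0,0,0,0,0,0,0],
)

```text
time_s: 26.78
tool_pos: [0.6725, 0.0508, 0.1626]
tcp_rot: [-2.054, 2.375, -0.002]
ft_force: [-0.3, 0.2, 2.0]
opening: 0.0286
grasp_force: 21.4
```

Request:
step_arm(
  motion=[0,0,0.1,0,0,0,0,0,0,0],
)

```text
time_s: 26.95
tool_pos: [0.6732, 0.0507, 0.1623]
tcp_rot: [-2.052, 2.374, -0.005]
ft_force: [-1.8, -0.7, 9.9]
opening: 0.0285
grasp_force: 22.4
```

Run:
```python
from station import optics
from h import *
import cv2
im=optics.get_image("scene")[:,:,::-1].copy(); cv2.imwrite("pics/w.png",im)
# body pixels above the trough mouth: metal vs wood by saturation, row by row
h=cv2.cvtColor(im,cv2.COLOR_BGR2HSV)
P=proj("scene",[(.672,.051,z) for z in(.085,.10,.118,.14,.163)]); print(P.round(1).tolist())
for y in range(int(P[-1,1])-6,int(P[0,1])+8,3):
    print(y,"".join(f"{min(h[y,x,2],255)//26}{'w' if h[y,x,1]>100 else ' '}" for x in range(320,380)))
```

```text
[[347.6, 310.4], [348.1, 304.8], [348.7, 298.0], [349.4, 289.5], [350.1, 280.2]]
274 6w6w6w6w6w6w6w6w6w6w6w6w6w6w6w6w6w6w6w6w6w6w3w1 1 1 1 1 1 1 1 1 1 1 1 1 1 1 1 1 1 1 0 1 3w5w5w5w5w5w5w5w5w5w5w5w5w5w5w6w
277 6w6w6w6w6w6w6w6w6w6w6w6w6w6w6w6w6w6w6w6w6w6w6w5w2 1 1 1 1 1 1 1 1 1 1 0w1 1 0 0 1 0 1 1w4w6w6w6w6w6w6w6w6w6w6w6w6w6w6w6w
280 6w6w6w6w6w6w6w6w6w6w6w6w6w6w6w6w6w6w6w6w6w6w6w5w2 1 1 1 1 1 1 1 1 1 1 1 1 1 1 0 1 0 1 1 3w6w6w6w6w6w6w6w6w6w6w6w6w6w6w6w
283 6w6w6w6w6w6w6w6w6w6w6w6w6w6w6w6w6w6w6w6w6w6w6w4w3 3 2 1 1 1 1 1 1 1 1 1 2 2 1 1 1 1 1 1 2w4w5w5w5w5w5w5w5w5w5w5w5w5w5w5w
286 9 9 9 9 9 9 9 9 9 9 9 9 9 9 9 9 9 9 9 9 9 9 8 6 3 3 2 1 1 1 1 1 1 1 1 1 2 2 1 1 1 1 1 1 2 6 9 9 9 9 9 9 9 9 9 9 9 9 9 9 
289 9 9 9 9 9 9 9 9 9 9 9 9 9 9 9 9 9 9 9 8 6 5 4 1 3 3 2 1 1 1 1 1 1 1 1 1 2 1 0 0 0 0 0 0 3 7 9 9 9 9 9 9 9 9 9 9 9 9 9 9 
292 9 9 9 9 9 9 8 8 9 9 9 9 9 9 9 9 9 9 7 4 4 4 4 1 1 1 0 0 1 1 1 0 0 1 0w1 0 0 0 0 0 0 0 1 6 9 9 9 9 9 9 9 9 9 9 9 9 9 9 9 
295 7 7 7 7 7 7 7 6 6 6 6 6 7 9 9 9 9 8 4 3 4 4 4 2 0 1 0 0 1 1 0 0 1 0 0 0 0 0 0 0 1 0 1 6 9 9 9 9 9 9 9 9 9 9 9 9 9 9 9 9 
298 7 7 7 7 7 7 7 7
[... 154 characters left out ...]
4 4 0 1 0 1 1 0 1 0 0 0 1 0 0 0 0 0 0 4 6 7 8 8 9 9 9 9 9 9 9 9 9 9 9 9 9 9 
304 7 7 7 7 7 7 6 6 6 5 4 4 4 4 4 4 3 3 3 3 3 4 4 4 4 4 3 3 3 3 3 3 3 3 3 4 4 4 4 5 7 8 7 6 6 8 8 8 9 9 9 9 9 9 9 9 9 9 9 8 
307 7 7 7 7 7 6 6 6 4 4 4 4 4 4 4 3 3 3 3 3 3 3 3 4 4 4 4 4 3 3 4 4 4 4 4 4 4 4 4 5 6 5 5 4 4 4 6 8 8 8 9 9 9 9 9 9 9 8 7 7 
310 7 7 7 7 7 5 5 4 4 4 4 4 4 4 4 3 3 3 3 3 3 3 3 3 3 3 3 3 3 3 3 3 3 3 3 3 3 3 3 3 3 3 3 4 4 4 4 6 7 8 8 9 9 9 9 9 9 9 9 9 
313 7 7 7 7 7 6 5 4 4 4 4 4 4 4 3 3 3 3 3 3 3 3 3 3 3 3 3 3 3 3 3 3 3 3 3 3 3 3 3 3 3 3 4 4 4 4 3 5 7 8 8 9 9 9 9 9 9 9 9 9 
316 7 7 7 7 7 7 6 5 4 4 4 4 4 2 3 3 3 3 3 3 3 3 3 3 3 3 3 3 3 3 3 3 3 3 3 3 3 3 3 3 3 4 4 4 4 3 3 5 7 8 9 9 9 9 9 9 9 9 9 9
```

Body/head shoulder shows at row ~303, which matches the foot standing on the well floor; it leans about 7°. I'll swing the head upright with the foot on the floor.

Request:
step_arm(
  motion=[0.16,0,0,0,0,0.16,0,0,0,0,0,0,0,0,0],
)

```text
time_s: 27.25
tool_pos: [0.6715, 0.0424, 0.1614]
tcp_rot: [-2.053, 2.375, -0.004]
ft_force: [-1.1, -0.3, 7.5]
opening: 0.0286
grasp_force: 22.5
```

Request:
step_arm(
  motion=[0.12,0,0,0,0,0.1,0,0,0,0,0,0,0,0,0],
)

```text
time_s: 27.5
tool_pos: [0.6708, 0.0373, 0.1608]
tcp_rot: [-2.053, 2.375, -0.002]
ft_force: [-1.1, 0.5, 6.1]
opening: 0.0282
grasp_force: 22.7
```

Run:
```python
from station import optics,readout
from h import *
im=optics.get_image("scene")[:,:,::-1].copy(); cv2.imwrite("pics/w2.png",im)
h=cv2.cvtColor(im,cv2.COLOR_BGR2HSV)
for y in range(268,310,3):
    print(y,"".join(f"{min(h[y,x,2],255)//26}{'w' if h[y,x,1]>100 else ' '}" for x in range(325,375)))
print(readout.read_state()["ft_torque"])
```

```text
268 6w6w6w6w6w6w6w5w3w1 1 1 1 1 1 1 1 1 1 2 3 4 4 4 4 4 2 1 2 1 1 3w5w5w5w5w5w5w5w5w5w6w6w5w6w6w6w6w6w6w
271 6w6w6w6w6w6w6w5w2w1 1 1 1 1 1 1 1 1 1 1 2 2 2 2 2 1 1 1 1 1 2w5w6w6w6w6w6w6w6w6w6w6w6w6w6w6w6w6w6w6w
274 6w6w6w6w6w6w6w6w4w1 1 1 1 1 1 1 1 1 1 1 1 1 1 1 1 1 1 0 1 1 4w7w7w6w6w6w6w6w6w6w6w6w5w5w5w5w5w5w5w5w
277 6w6w6w6w6w6w6w6w6w6w3w1 1 1 1 1 1 1 1 1 1 1 1 1 1 0 1 1 1 1 2w4w6w6w6w6w6w6w6w6w6w6w6w6w6w6w6w6w6w6w
280 6w6w6w6w6w6w6w6w6w5w2w1 1 1 1 1 1 1 1 1 1 1 1 1 1 0 1 1 1 1 1 4w7w7w7w7w6w6w6w6w6w6w6w6w6w6w6w6w6w6w
283 6w6w6w6w6w6w6w6w6w6w3 2 1 1 1 1 1 1 1 1 1 1 1 2 2 1 1 1 1 1 1 2w5w7w7w7w6w5w6w5w5w5w5w5w5w5w5w5w5w5w
286 9 9 9 9 9 9 9 9 9 8 3 3 2 1 1 1 1 1 1 1 1 1 2 3 2 1 1 1 1 1 1 2 7 9 9 9 9 9 9 9 9 9 9 9 9 9 9 9 9 9 
289 9 9 9 9 9 9 9 9 9 8 4 3 2 1 1 1 1 1 1 1 1 1 2 2 1 1 1 0 0 0 0 2 6 9 9 9 9 9 9 9 9 9 9 9 9 9 9 9 9 9 
292 9 9 9 9 9 9 9 9 7 4 4 4 1 1 1 1 1 1 1 1 1 1 1 1 0 1 0 0 0 1 0 3 7 9 9 9 9 9 9 9 9 9 9 9 9 9 9 9 9 9 
295 8 9 9 9 9 9 9 9 7 3 4 4 2 1 1 1 1 0 1 1 1 1 0 1 1 0 0 0 1 0 1 4 7 9 9 9 9 9 9 9 9 9 9 9 9 9 9 9 9 9 
298 6 6 6 8 9 9 9 8 5 3 4 4 3 0 1 1 1 0 1 1 1 0 1 0 1 1 1 0 1 0 2 5 8 9 9 8 9 9 9 9 9 9 9 9 9 9 9 9 9 9 
301 7 6 6 6 6 9 8 6 3 3 4 4 4 1 1 1 1 1 1 1 1 1 1 1 1 0 1 1 0 1 3 6 6 4 4 5 7 7 8 8 8 8 9 9 9 9 9 9 9 9 
304 7 7 7 6 7 5 4 4 3 3 3 4 4 4 3 3 3 3 3 3 3 3 3 3 4 3 3 4 5 7 8 8 7 5 4 4 4 4 4 6 8 8 8 9 9 9 9 9 9 9 
307 6 6 5 4 4 4 4 4 3 3 3 4 4 4 4 4 4 4 4 4 4 4 4 4 4 4 5 5 6 6 6 5 4 4 4 4 4 4 4 4 4 6 8 8 8 9 9 9 9 9 
[ 0.25678477  0.14241859 -0.0099928 ]
```

The head now stands vertical within about 2° in the picture. Relieve, open and rise.

Request:
step_arm(
  motion=[0.03,0,-0.02,0,0,0,0,0,0,0.4,0,0,0,0,0.5,0,0,0,0,0.65,0,0,0,0,0.65,0,0,-0.4,0,0.65,0,0,-0.8,0,0.65,0,0,-0.8,0,0.65,0,0,-0.8,0,0.65],
)

```text
time_s: 28.3
tool_pos: [0.6699, 0.0367, 0.2308]
tcp_rot: [2.055, -2.376, -0.0]
ft_force: [0.4, -0.5, -0.2]
opening: 0.0554
grasp_force: 0.0
```

```bash
python3 - <<'E'
from station import optics,readout
from h import *
im=optics.get_image("scene")[:,:,::-1].copy(); cv2.imwrite("pics/w3.png",im)
h=cv2.cvtColor(im,cv2.COLOR_BGR2HSV)
for y in range(268,313,3):
    print(y,"".join(f"{min(h[y,x,2],255)//26}{'w' if h[y,x,1]>100 else ' '}" for x in range(325,375)))
for y0 in(.051,.046): print(proj("scene",place((.672,y0,-.145),box(-.015,.015,-.015,.015,.118,.163))).round(1).tolist())
E
python3 plan.py .465 -.197 .1 171.7 0 .025
```

```text
268 6w6w6w6w6w6w6w6w6w6w6w6w6w6w6w6w6w6w6w6w6w6w6w6w7w6w6w6w6w6w6w6w6w5w5w5w5w5w5w5w5w6w5w6w5w6w6w6w6w6w
271 6w6w6w6w6w6w6w6w6w6w6w6w5w4w4w4w4w4w4w3w4w4w4w4w3w3w3w3w3w3w5w7w7w7w6w6w6w6w6w6w6w6w6w6w6w6w6w6w6w6w
274 6w6w6w6w6w6w6w6w6w6w6w6w4w1 1 1 1 1 1 1 1 1 1 1 1 1 1 1 1 1 3w6w7w7w7w6w6w6w6w6w6w6w5w5w5w5w5w5w5w5w
277 6w6w6w6w6w6w6w6w6w6w6w5w2w1 1 1 1 1 1 1 1 1 1 1 1 1 1 1 1 1 2w4w6w6w7w7w6w6w6w6w6w6w6w6w6w6w6w6w6w6w
280 6w6w6w6w6w6w6w6w6w6w6w5w2w1 1 1 1 1 1 1 1 1 1 1 1 1 1 1 1 1 1 3w7w7w7w7w7w7w6w6w6w6w6w6w6w6w6w6w6w6w
283 6w6w6w6w6w6w6w6w6w6w6w5w1w1 1 1 1 1 1 1 1 1 1 1 1 1 1 1 1 1 1 2w4w7w7w6w6w6w6w6w5w5w5w5w5w5w5w5w5w5w
286 9 9 9 9 9 9 9 9 9 9 9 8 1 1 1 1 1 1 1 1 1 1 1 1 1 1 1 1 1 0 1 4 8 9 9 9 9 9 9 9 9 9 9 9 9 9 9 9 9 9 
289 9 9 9 9 9 9 9 9 8 7 7 7 1 1 1 1 1 1 1 0 1 1 1 1 1 1 1 1 0 1 1 5 9 9 9 9 9 9 9 9 9 9 9 9 9 9 9 9 9 9 
292 9 9 9 9 9 9 9 8 6 4 4 4 1 1 1 1 1 1 1 1 1 1 1 1 1 1 0 1 1 0 1 4 8 9 9 9 9 9 9 9 9 9 9 9 9 9 9 9 9 9 
295 9 9 9 9 9 9 9 8 5 3 4 4 2 1 1 1 1 1 1 1 1 1 1 0 1 1 1 0 1 1 2 5 7 9 9 9 9 9 9 9 9 9 9 9 9 9 9 9 9 9 
298 9 9 9 9 9 9 8 8 4 3 4 4 4 1 1 1 1 1 1 1 1 1 1 
[... 498 characters left out ...]
, 273.7], [356.5, 290.9], [358.3, 273.0], [340.6, 305.3], [341.8, 287.5], [358.5, 304.6], [360.4, 286.7]]
[[336.1, 292.1], [337.2, 274.2], [353.7, 291.4], [355.3, 273.5], [337.7, 305.8], [338.8, 287.9], [355.6, 305.0], [357.4, 287.2]]
at [0.671  0.0368 0.2356] yang 171.7 t 28.35 F [-1.   0.7  3.4] open 0.0554 tilt 0.33
[0.75,0.49,0.39,-0.0,0.0,0.75,0.49,0.39,-0.0,0.0,0.75,0.49,0.39,-0.0,0.0,0.74,0.48,0.39,-0.0,0.0,0.75,0.49,0.39,-0.0,0.0,0.74,0.48,0.39,-0.0,0.0,0.75,0.49,0.39,-0.0,0.0,0.74,0.48,0.38,-0.0,0.0,0.75,0.49,0.39,-0.0,0.0,0.74,0.48,0.38,-0.0,0.0]
[0.75,0.49,0.39,-0.0,0.0,0.74,0.48,0.38,-0.0,0.0,0.75,0.49,0.39,-0.0,0.0,0.74,0.48,0.38,-0.0,0.0]
j [ 0.05  0.41  0.35  1.5  -0.   -1.37]
```

Request:
step_arm(
  motion=[0.75,0.49,0,0,0,0.75,0.49,0,0,0,0.75,0.49,0.2,0,0,0.74,0.48,0.5,0,0,0.75,0.49,0.5,0,0,0.74,0.48,0.5,0,0,0.75,0.49,0.5,0,0,0.74,0.48,0.5,0,0,0.75,0.49,0.5,0,0,0.74,0.48,0.5,0,0],
)

```text
time_s: 29.18
tool_pos: [0.5222, -0.131, 0.1372]
tcp_rot: [-2.055, 2.376, -0.001]
ft_force: [-0.2, 0.1, -0.4]
opening: -0.0003
grasp_force: 0.0
```

Request:
step_arm(
  motion=[0.75,0.49,0.5,0,0,0.74,0.48,0.5,0,0,0.75,0.49,0.5,0,0,0.74,0.48,0.7,0,0,0,0,0,0,0,0,0,0,0,0],
)

```text
time_s: 29.68
tool_pos: [0.4632, -0.1974, 0.0818]
tcp_rot: [2.052, -2.378, -0.002]
ft_force: [0.1, -0.2, 0.3]
opening: 0.0001
grasp_force: 0.0
```

```bash
cat > well.py <<'E'
from h import *
from scipy.spatial.transform import Rotation as R
S=4; M={}
for n,c in(("scene",(347,288)),("top",None)):
    im=optics.get_image(n)[:,:,::-1]; cv2.imwrite(f"pics/w4_{n}.png",im)
    if c is None: c=proj(n,[(.672,.048,.15)])[0].astype(int)
    x,y=c[0]-25,c[1]-25
    g=cv2.resize(im[y:y+50,x:x+50].max(2).astype(np.float32),None,fx=S,fy=S,interpolation=1)
    k,l,st,_=cv2.connectedComponentsWithStats((g<60).astype(np.uint8)); i=l[95:105,95:105].max(); M[n]=(x,y,l==i); print(n,st[i]/S)
P0=np.array(box(-.015,.015,-.015,.015,.095,.14))
def cost(q):
    t=0
    for n,(x,y,m) in M.items():
        P=R.from_euler("ZYX",[q[3],q[4],q[5]]).apply(P0)+[q[0],q[1],q[2]]
        r=np.zeros(m.shape,np.uint8);u=(proj(n,P)-[x,y]+.5)*S-.5
        cv2.fillConvexPoly(r,np.round(cv2.convexHull(u.astype(np.float32))*16).astype(int),1,shift=4);r=r>0
        t+=1-(r&m).sum()/(r|m).sum()
    return t
best=None
for ty in(-.15,0,.15):
    for tx in(-.15,0,.15):
        q=np.array([.67,.047,.023,-.14,ty,tx]); b=minimize(cost,q,method="Nelder-Mead",options=dict(maxiter=500,initial_simplex=[q]+[q+d for d in np.diag([.005,.005,.005,.15,.08,.08])]))
        print(b.x.round(3),round(b.fun,3))
E
python3 well.py; python3 plan.py .465 -.197 .07 171.7 0 .025
```

```text
scene [  15.25    9.     19.25   29.25 2052.75]
top [   0.     0.    50.    50.  9941.5]
[ 0.661  0.054  0.024 -0.284  0.066  0.038] 1.008
[ 0.668  0.048  0.025 -0.259  0.005  0.018] 1.024
[ 0.672  0.054  0.025 -0.254 -0.008  0.066] 1.033
[ 0.666  0.043  0.029 -0.305  0.033 -0.029] 1.025
[ 0.65   0.054  0.049 -0.238  0.299  0.035] 0.933
[ 0.67   0.052  0.027 -0.237  0.006  0.056] 1.027
[ 0.64   0.06   0.03  -0.248  0.257  0.053] 0.928
[ 0.639  0.056  0.031 -0.24   0.267  0.025] 0.928
[ 0.67   0.058  0.025 -0.224  0.008  0.095] 1.042
at [ 0.465 -0.197  0.083] yang 171.69 t 29.78 F [ 0.5  0.  -0.3] open -0.0002 tilt 0.08
[-0.0,0.0,0.52,-0.0,0.0]
j [-0.4   0.13 -0.36  1.08  0.   -1.83]
```

Run:
```python
from h import *
im=cv2.imread("pics/w4_top.png"); c=proj("top",[(.672,.048,.163),(.672,.048,.118),(.672,.051,.085)]); print(c.round(1).tolist())
h=cv2.cvtColor(im,cv2.COLOR_BGR2HSV); x=int(c[0,0])-22;y=int(c[0,1])-22
print(x)
for yy in range(y,y+46,2): print(yy,"".join(f"{h[yy,xx,2]//26}" for xx in range(x,x+46)))
```

```text
[[311.0, 164.0], [311.8, 169.2], [311.1, 172.7]]
289
142 7777777777777777777777777777777777777777777777
144 9999988887777777777777777777777777777777777777
146 9999999999999998888887777777777777777777777777
148 9999999999999999999999998888777777777777777777
150 9999999999999999999999999999999999888777777777
152 9999999999999999999999999999999999999999999988
154 9999999999999999999999999999999999999999999999
156 9999999999999999999999999999999999999999999999
158 9999999999999999999999999999999999999999999999
160 9999999999998898765555455556789999999999999999
162 8999999999987644322333333444555689999999999999
164 9999999999864443222222222222234556899999999999
166 9999999997444443233222332222234555579999999999
168 9999999974444443233333333332225655557999999999
170 9999999854445432233333333332225557754689999999
172 9999999744453223333333333332245532344589999999
174 9999999644532232222223333332245432234699999999
176 9999999744322663222222222222255433225899999999
178 9999999854323797422222222222455433224899999998
180 9999999985322689888888876555785332238999999996
182 9999999998422234444556677888874322489999999985
184 9999999999963234444444444444433337999999999964
186 9999999999999743444444444444345789999999999854
```

The head and shoulder positions agree within 2–3 mm in the top view, so the logger stands upright on the well floor. Press the large round key.

Request:
step_arm(
  motion=[0,0,0.6,0,0,0,0,0.5,0,0,0,0,0.3,0,0,0,0,0.2,0,0,0,0,0.1,0,0,0,0,0.08,0,0,0,0,0,0,0],
)

```text
time_s: 30.37
tool_pos: [0.4654, -0.1965, 0.0416]
tcp_rot: [-2.054, 2.374, -0.004]
ft_force: [-8.6, 5.5, 25.9]
opening: 0.0
grasp_force: 12.9
```

Big key fully down (26 N). Release, back off and check the scene.

Request:
step_arm(
  motion=[0,0,-0.6,0,0,0,0,-0.9,0,0,0,0,-0.9,0,0,0,0,-0.9,0,0,0,0,-0.9,0,0,0,0,-0.9,0,0,0,0,0,0,0,0,0,0,0,0],
)

```text
time_s: 31.03
tool_pos: [0.4655, -0.1971, 0.1668]
tcp_rot: [-2.054, 2.375, -0.005]
ft_force: [-0.6, 0.0, -0.4]
opening: 0.0
grasp_force: 0.0
```

Run:
```python
from station import optics,finder,readout,r
import cv2,numpy as np
im=optics.get_image("scene")[:,:,::-1]; a=cv2.imread("pics/scene0.png"); w=cv2.imread("pics/w4_scene.png")
d=np.abs(im.astype(int)-w)[262:312,325:375].max(2); print("logger changed px since release",(d>50).sum())
optics.get_image("top")
for q in("logger","bottle","tape","screwdriver"): print(q,[(np.round(x["centre"],1).tolist(),round(x["score"],2)) for c in("scene","top") for x in finder.find_in(c,q)[:1]])
print(readout.read_state()["time_s"])
print(r.close_job())
```

```text
logger changed px since release 0
logger [([347.3, 301.0], 0.84), ([308.2, 175.9], 0.71)]
bottle [([480.7, 297.9], 0.65), ([204.7, 172.9], 0.62)]
tape [([232.4, 363.9], 0.56), ([389.3, 175.0], 0.73)]
screwdriver [([114.1, 382.6], 0.92), ([480.0, 177.1], 0.92)]
31.5333
the job is handed in; nothing more can be done
None
```

I handed the job in at 31.5 s: the logger lay in the dock, I pressed the square key then the bar key, stood the logger in the well and pressed the large round key; it dropped about 2 cm onto the table once at the start, its upright stance is judged from pixel measurements, and the bottle, tape and screwdriver show as unmoved within detector error.

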